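# Lever open the backup-battery box and take the dead battery out

## Task

Take the dead battery out of the grey backup-battery box: first lift the insert case off the box's cover and set it flat on the bench out of the way, then put the blade of the yellow-handled flat screwdriver into the slot under the cover's front edge, lever the cover up off its catch and swing it right back on its hinge until it stands past upright. Lay the screwdriver down flat on the bench, clear of the box and the tray, then lift the battery cartridge out and lay it flat in the grey tray. Keep the blade from pressing on the battery, and leave the screw jar, the orange deburring tool and the dial indicator where they are.

Things in the scene. Friction and masses are not known exactly. Their poses are not given: they have to be found in the camera images.
- battery_box: light grey electrical box, 124 (x) x 150 (y) mm, on a 140 x 196 x 5 mm mounting plate, fixed to the bench. Origin: centre of the plate's underside, on the bench; x points from the slotted front to the hinged back, z up. Walls 4 mm thick, rim 94 mm above the bench. A blanked cable gland stands out 20 mm from the left (+y) side, 45 mm up.
- slot (a point): centre of the lever slot's mouth, on the outer face of the box's front wall; axes as the box. The slot is a notch through the wall (12 mm thick here), 28 mm wide, 14 mm high: its floor (the edge to lever over) is 80 mm above the bench, its roof is the underside of the shut cover at 94 mm. Behind it the way is free for 60 mm; tipping a blade 36 mm in by 0.33 to 0.43 rad over the floor frees the cover.
- cradle (a point): centre of the battery cradle inside the box, 39 mm above the bench; axes as the box. Two 10 mm wide cross ribs at x = -0.030 and +0.030 carry the battery; low stops on them (to 11 mm above this point, y = -0.028 to -0.023 and 0.023 to 0.028) keep it in line. Between the ribs there is free room beside the battery, 29 mm deep below this point, out to the side walls at y = -0.071 and 0.071.
- cover_hinge (a joint): angle of the cover, rad: 0 shut, grows as the front edge rises, 1.57 upright, stop at 1.92. The hinge axis lies along the box's y, 128 mm behind the slot's mouth and 97 mm above the bench. Stiff hinge: the cover stays at any angle; 1 to 2 N at the front edge moves it. Two sprung snap hooks hold it shut: about 15 N upward near the slot is needed, until it comes free at about 0.04 rad.
- cover: the cover: flat plate 126 x 152 x 6 mm with a 3 mm raised panel, flush with the box all round. Origin on the hinge axis; shut, its axes are those of the box and it reaches from x = -0.130 to -0.004, underside at z = -0.003; two snap hooks hang 17 mm below it, 18 mm behind its front edge, at y = -0.040 and +0.040.
- insert_case: white flat plastic insert case, 62 (x) x 105 (y) x 18 mm, 85 g, lying loose on the cover, its underside 102.5 mm above the bench. Origin: centre of its underside, z up. Gripped across its 62 mm; it does not open. To set it down: between world x 0.32 and 0.70, y -0.35 and 0.35 only the things listed here stand on the bench; fixed clutter lies beyond.
- screwdriver: flat screwdriver with yellow handle, 191 mm long, lying flat. Origin: under the middle of its length, on the surface it lies on; the handle runs along its +y, from y = 0.006 to 0.096, 26 mm wide and 27 mm high; the shaft runs along -y to the tip at y = -0.096, its axis 13 mm above the origin, 8 mm thick. 70 g.
- battery: black battery cartridge with grey ends, 90 (x) x 36 (y) x 32 (z) mm, about 0.16 kg, lying flat in the box with its length along the box's x, underside 39 mm above the bench. Origin: centre of its underside, z up. Gripped across its 36 mm.
- tray: open grey plastic tray, 128 (x) x 172 (y) x 40 mm, wall and floor 3 mm, rim lip to 136 x 180 mm; fixed. Origin: centre of its underside, z up.
- deburrer: bystander: deburring tool with orange handle, 18 x 127 x 17 mm, lying beside the screwdriver. Origin: centre of its underside, length along y.
- dial_gauge: bystander: dial indicator, round dial with a short stem, 113 x 58 x 22 mm, lying on the bench. Origin: centre of its underside.
- screw_jar: bystander: jar with red lid, 51 mm diameter, 64 mm high, standing. Origin: centre of its underside.

How it is judged:
On the way, in this order (a step that is already met when the one before it is completed fails the run):
1. the insert case is lifted off the cover by the fingers (15 mm or more) (height (world z) of insert_case above 0.118 m and contact force between the fingers and insert_case above 1 N), for 0.1 s.
2. the insert case lies flat on the bench, let go (height (world z) of insert_case below 0.01 m and angle between insert_case's own z axis and vertical below 0.15 rad and contact force between the fingers and insert_case below 0.1 N), for 0.1 s.
3. the cover is levered off its catch by the screwdriver, not by the fingers (value of joint cover_hinge between 0.045 and 0.6 rad and contact force between screwdriver and cover above 0.3 N and contact force between the fingers and cover below 0.5 N), for 0.05 s.
4. the cover stands open past upright (value of joint cover_hinge above 1.6 rad), for 0.2 s.
5. the battery is lifted clear of the box (z of battery in the frame of battery_box above 0.09 m), for 0.1 s.
At the end, for the whole second after the job is handed in: The cover stands past upright (over 1.6 rad), the battery lies flat (within 0.15 rad) on the tray's floor, the insert case lies flat on the bench not touching the box, the screwdriver lies on the bench touching neither box nor tray, and all are at rest and released (value of joint cover_hinge above 1.6 rad and x of battery in the frame of tray between -0.05 and 0.05 m and y of battery in the frame of tray between -0.065 and 0.065 m and height (world z) of each of battery, insert_case below 0.01 m and angle between each of battery, insert_case's own z axis and vertical below 0.15 rad and linear speed of each of battery, screwdriver, insert_case below 0.02 m/s and height (world z) of screwdriver between -0.03 and 0.02 m and contact force between screwdriver and tray below 0.1 N and contact force between each of screwdriver, insert_case and battery_box below 0.1 N).
It fails at once if the screwdriver presses on the battery (over 3 N) (contact force between screwdriver and battery above 3 N).
It fails at once if the deburring tool is moved more than 25 mm (distance of deburrer from where it was at the start of the episode above 0.025 m).
It fails at once if the dial indicator is moved more than 25 mm (distance of dial_gauge from where it was at the start of the episode above 0.025 m).
It fails at once if the screw jar is moved more than 25 mm or tipped (distance of screw_jar from where it was at the start of the episode above 0.025 m or angle between screw_jar's own z axis and vertical above 0.4 rad).
It also fails if it takes over 72 s, if anything falls off the work surface, if the arm or the gripper's body presses on something with over 40 N, if the wrist force passes 120 N, or if a joint passes its speed limit or range.

## Robot

A 6-joint arm with a two-finger parallel gripper is mounted at the origin on a cart in front of the work surface, level with it; the furniture and walls round the work are solid. World frame = base frame: x ahead of the robot, y to its left, z up, the work surface at z = 0. Lengths are in m, angles in rad, forces in N, time in s.
With the tool pointing down it reaches from about 0.375 to 0.9 m from the base axis. Payload 3.1 kg.
Tool frame: the origin (TCP) lies at the very end of the fingers, on their centre line; the grasp point (between the pads) lies 19 mm behind it; z points along the fingers, y is the direction in which the jaws open and shut (so a half turn about z gives the same grasp; the last joint's range is limited). The gripper opens to 85 mm and grips with 20 to 120 N. Pads are 22 mm wide; open, the fingers measure 114 mm over their backs; the gripper's body (76 mm by 85 mm) begins 54 mm behind the grasp point. The pads swing forward as they close: fully open they stand 13 mm farther back than shut.
Start: joints at [-1.351, 0.527, 1.433, -0, 1.181, -0.178], TCP at [0.243, -0.576, 0.196] pointing down, gripper open.
Joint ranges: [-3.08, 3.08], [-0.75, 2.2], [0.22, 2.44], [-1.43, 4.57], [0, 2.65], [-2.85, 2.85]. Speed limits (rad/s): [2.79, 2.79, 3.14, 3.14, 3.14, 3.14].

## Interface

Orientations are given as a unit quaternion [x, y, z, w].
In Python, from station import manip gives the robot as it stands. The module is installed in compiled form; this text tells all that it offers.
- The arm moves only by the tool send_rows, never from a script. Its argument "commands" is a list of rows, each an object with "delta_pos": the shift along the world's x, y, z in cm, a list of three; "yaw": the turn about the world's z in rad. A call has 1 to 10 rows; each row shifts and turns the pose as measured when the row begins; what a row does not reach is not made up. A row lasts 1/8 s, in which the tool goes at most 62.5 mm and 10.7 degrees, less where a joint would pass 70% of its speed; a pose out of reach is approached as far as the arm can. A call is refused whole if a number of a shift passes 6.25 or a number of a turn 0.188, either way. A call with a gripper value outside its range is refused whole. "grip" is the closure, from -1 (fully open) to 1 (shut), set as the call begins (left out, the last holds). The fingers move at their own pace and stop on an object; "force" is the grip in N (left out, the last holds). Time passes only in rows, so rows that do not move let the fingers close. It gives the time, the measured TCP pose, the force and the opening at its end, in the units of the state.
- manip.sense(): the state, without advancing time (a new reading comes with each control period).
- manip.snapshot(name): name is "scene" or "side" or "wrist"; returns the picture (480x640x3 uint8, blue, green, red); there is no depth.
- manip.get_calibration(name): a dict with "fx", "fy", "cx", "cy" (pixels), "world_to_cam" (4x4, takes a point from world to camera coordinates); the wrist camera has in their place "mount" (4x4, takes a point from camera to tool coordinates, whose origin is the TCP and whose axes are the flange's). Camera axes: x right, y down, z forward; pixel columns grow to the right and rows downward; lengths in m; the calibration is good to about 2 mm. A picture is of the moment at which its call begins: read the wrist's pose just before it. get_calibration takes no time and is no camera call.
- manip.sign_off(): hands the job in, once; it reports no verdict.
The state is a dict: "t": time; "q": joint angles; "qd": joint speeds; "tau": joint torques, N m; "tcp_pos": TCP position; "tool_rot": TCP orientation; "force": force on the tool from outside, world axes, zero at the start; "ft_torque": the same for the moment, N m; "finger_gap": opening from 0.0 (shut) to 1.0 (fully open).
Only numpy, scipy, OpenCV 4.12 (cv2) and the standard library are available. Lean on these libraries where they do the work, as an engineer would, in place of code of your own. Each camera call takes 0.05 s, during which the arm holds its last target. There are 200 camera calls.

## Working session

There is one attempt and no reset: what is moved stays moved. The work goes in short steps, Python scripts to look and compute and a tool call to move; the robot and the scene stay as the last step left them, time stands still between calls to the robot, and variables do not carry over. Pictures are saved under pics/ and viewed, about 8 in all and at most 12, crops included, and the job is handed in when it is done.

Besides the shell and the picture viewer there is one more tool, called after ">>>" as name(argument=value, ...), one argument or row to a line, values as JSON. send_rows: Moves the arm, as the interface text tells. Its arguments: {"type":"object","properties":{"commands":{"type":"array","items":{"type":"object","properties":{"delta_pos":{"type":"array","items":{"type":"number"}},"yaw":{"type":"number"}}}},"grip":{"type":"number"},"force":{"type":"number"}},"required":["commands"]}

```bash
mkdir -p pics; cat > h.py <<'E'
import numpy as np, cv2
from station import manip
from scipy.spatial.transform import Rotation as R
def snap(n,f):
    s=manip.sense(); im=manip.snapshot(n); cv2.imwrite('pics/'+f+'.png',im); return im,s
def cam(n,s=None):
    c=manip.get_calibration(n)
    K=np.array([[c['fx'],0,c['cx']],[0,c['fy'],c['cy']],[0,0,1]])
    if n=='wrist':
        T=np.eye(4);T[:3,:3]=R.from_quat(s['tool_rot']).as_matrix();T[:3,3]=s['tcp_pos']
        W=np.linalg.inv(T@np.array(c['mount']))
    else: W=np.array(c['world_to_cam'])
    return K,W
def ray(n,uv,z,s=None):
    K,W=cam(n,s); C=np.linalg.inv(W); o=C[:3,3]
    uv=np.atleast_2d(uv).astype(float)
    d=(C[:3,:3]@np.linalg.inv(K)@np.c_[uv,np.ones(len(uv))].T).T
    return o+d*((z-o[2])/d[:,2])[:,None]
def proj(n,p,s=None):
    K,W=cam(n,s); p=np.atleast_2d(p); q=(W[:3,:3]@p.T).T+W[:3,3]; q=(K@q.T).T
    return q[:,:2]/q[:,2:]
E
python3 - <<'E'
from h import *
a,s=snap('scene','sc0'); b,_=snap('side','si0')
print(s)
for n in('scene','side'): print(np.linalg.inv(cam(n)[1]).round(3))
print(manip.get_calibration('wrist'))
E
```

```text
{'t': 0.0, 'q': array([-1.35048396e+00,  5.28472042e-01,  1.43392614e+00, -2.29302085e-05,
        1.18135652e+00, -1.78529870e-01]), 'qd': array([ 1.29133164e-03, -5.42277023e-04,  4.39861489e-05, -2.19731979e-03,
        3.49781589e-04, -7.71915631e-05]), 'tau': array([ 1.18756234e-04, -4.42347980e+01, -1.78027618e+01, -2.05783786e-04,
        8.42753565e-03,  3.03657941e-06]), 'tcp_pos': array([ 0.24254712, -0.57515695,  0.19512249]), 'tool_rot': array([ 9.80179982e-01,  1.98106117e-01, -3.31818966e-05, -1.08056688e-03]), 'force': array([-0.38719474,  0.04856639,  0.5664948 ]), 'ft_torque': array([ 0.00811812, -0.03060317, -0.00546463]), 'finger_gap': 0.9958427829106906}
[[-0.847 -0.386  0.366  0.156]
 [-0.532  0.607 -0.59   0.652]
 [ 0.005 -0.694 -0.72   0.81 ]
 [ 0.     0.     0.     1.   ]]
[[-0.704  0.613 -0.358  0.937]
 [ 0.71   0.599 -0.369  0.43 ]
 [-0.012 -0.515 -0.857  1.02 ]
 [ 0.     0.     0.     1.   ]]
{'fx': 358.65621174453287, 'fy': 358.65621174453287, 'cx': 327.0536063565926, 'cy': 239.64716817812143, 'mount': array([[-6.26660731e-04, -9.59879489e-01, -2.80412149e-01,
         7.13599501e-02],
       [ 9.99999539e-01, -3.97624164e-04, -8.73675281e-04,
        -2.54445181e-04],
       [ 7.27124337e-04, -2.80412567e-01,  9.59879296e-01,
        -1.77664904e-01],
       [ 0.00000000e+00,  0.00000000e+00,  0.00000000e+00,
         1.00000000e+00]])}
```

View pics/sc0.png

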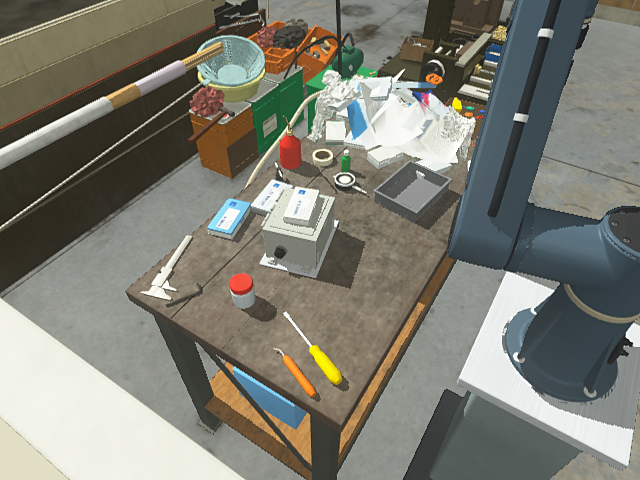

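View pics/si0.png

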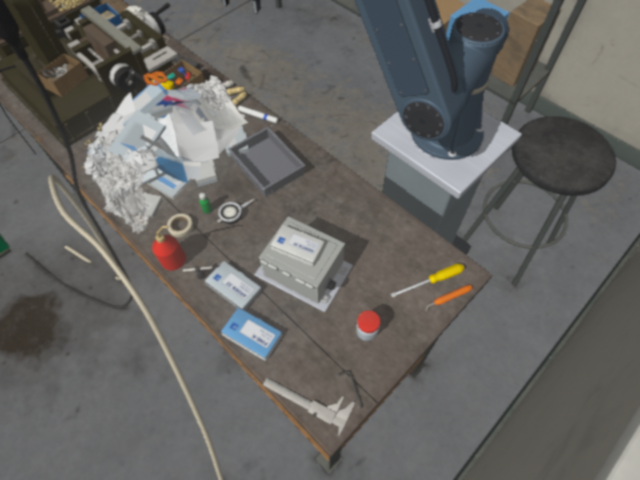

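```bash
python3 - <<'E'
from h import *
a=cv2.imread('pics/sc0.png'); b=cv2.imread('pics/si0.png')
c1=cv2.resize(a[175:285,250:350],None,fx=4,fy=4,interpolation=2)   # 400x440
c2=cv2.resize(b[208:318,250:350],None,fx=4,fy=4,interpolation=2)
cv2.imwrite('pics/c1.png',np.hstack([c1,c2]))
def comp(n,im,lo,hi,z,name,roi):
    x0,y0,x1,y1=roi
    h=cv2.cvtColor(im[y0:y1,x0:x1],cv2.COLOR_BGR2HSV); m=cv2.inRange(h,lo,hi)
    k,l,st,ce=cv2.connectedComponentsWithStats(m); i=1+st[1:,4].argmax()
    ys,xs=np.nonzero(l==i); P=ray(n,np.c_[xs+x0,ys+y0],z)[:,:2]
    r=cv2.minAreaRect((P*1000).astype(np.float32)); print(n,name,st[i,4],P.mean(0).round(4),[np.round(x,1) for x in r])
    r=cv2.minAreaRect(np.c_[xs+x0,ys+y0].astype(np.float32)); print(cv2.boxPoints(r).round(0).tolist())
for n,im,Y,J,T in(('scene',a,(270,300,360,400),(220,260,270,320),(365,150,460,230)),('side',b,(380,255,480,320),(350,300,390,350),(220,120,310,200))):
    comp(n,im,(22,150,120),(32,255,255),.013,'yellow',Y)
    comp(n,im,(5,150,120),(18,255,255),.009,'orange',Y)
    comp(n,im,(0,150,90),(4,255,255),.062,'jar',J)
E
```

```text
scene yellow 554 [0.3746 0.281 ] [array([377. , 279.3]), array([27.2, 95.3]), np.float64(66.9)]
[[306.0, 349.0], [317.0, 341.0], [345.0, 378.0], [334.0, 387.0]]
scene orange 411 [0.4068 0.3254] [array([408.3, 324.9]), array([ 17.2, 100.6]), np.float64(68.4)]
[[280.0, 358.0], [288.0, 353.0], [318.0, 393.0], [310.0, 398.0]]
scene jar 394 [0.6087 0.2411] [array([609.3, 240.7]), array([46.3, 55.5]), np.float64(52.4)]
[[227.0, 277.0], [248.0, 270.0], [255.0, 290.0], [233.0, 297.0]]
side yellow 348 [0.3752 0.2804] [array([375.2, 280.6]), array([26.3, 92.7]), np.float64(68.3)]
[[428.0, 275.0], [461.0, 261.0], [465.0, 271.0], [432.0, 285.0]]
side orange 258 [0.4079 0.3247] [array([406.9, 325. ]), array([16. , 99.6]), np.float64(69.0)]
[[433.0, 299.0], [470.0, 283.0], [472.0, 289.0], [436.0, 306.0]]
side jar 367 [0.6121 0.2387] [array([612. , 238.6]), array([45.3, 45.5]), np.float64(44.5)]
[[358.0, 311.0], [379.0, 311.0], [379.0, 331.0], [358.0, 331.0]]
```

View pics/c1.png

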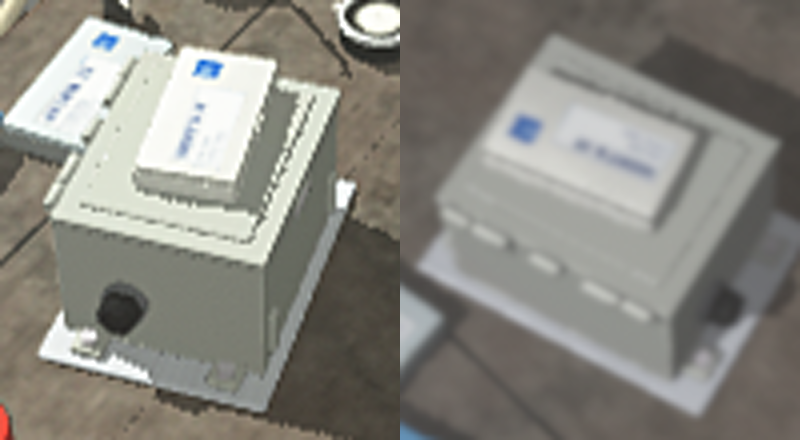

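```bash
python3 - <<'E'
from h import *
A=lambda p:np.array(p)/4+[250,175]
B=lambda p:np.array(p)/4+[250,208]
f=lambda n,p,z:print(n,z,ray(n,p,z)[:,:2].round(4).tolist())
print('cover FL FR BL (BR)')
f('scene',A([(266,265),(340,90),(52,215)]),.1)
f('side',B([(380,145),(155,35),(270,322),(38,205)]),.1)
print('plate FL,FR,BL'); f('scene',A([(266,410),(355,182),(40,357)]),.005)
f('side',B([(298,412),(18,265)]),.005)
print('case top'); f('scene',A([(180,47),(276,62),(238,187),(137,172)]),.1205)
f('side',B([(130,70),(300,128),(262,215),(84,160)]),.1205)
print('case bottom');f('scene',A([(240,202),(137,190)]),.1025)
print('driver tip');f('scene',[(286,313)],.013);f('side',[(392,295)],.013)
print('tray rim corners?')
f('scene',[(417,163),(450,180),(415,219),(375,194)],.04)
f('side',[(268,128),(306,160),(268,193),(230,152)],.04)
f('scene',[(345,181)],.022);f('side',[(230,212)],.022)
E
```

```text
cover FL FR BL (BR)
scene 0.1 [[0.5214, 0.0839], [0.5617, -0.061], [0.6421, 0.1153]]
side 0.1 [[0.5254, 0.0861], [0.5634, -0.0597], [0.6469, 0.1191], [0.6869, -0.0237]]
plate FL,FR,BL
scene 0.005 [[0.5089, 0.1038], [0.5616, -0.0846], [0.6416, 0.1411]]
side 0.005 [[0.6459, 0.1387], [0.6968, -0.0483]]
case top
scene 0.1205 [[0.6499, -0.0226], [0.5946, -0.0416], [0.5555, 0.0589], [0.609, 0.0788]]
side 0.1205 [[0.598, -0.0416], [0.5578, 0.0544], [0.6114, 0.0781], [0.6559, -0.0166]]
case bottom
scene 0.1025 [[0.5584, 0.0529], [0.6123, 0.0758]]
driver tip
scene 0.013 [[0.508, 0.2244]]
side 0.013 [[0.5097, 0.2253]]
tray rim corners?
scene 0.04 [[0.4773, -0.372], [0.3711, -0.3498], [0.3882, -0.1581], [0.5151, -0.1892]]
side 0.04 [[0.373, -0.354], [0.38, -0.1924], [0.526, -0.1838], [0.5056, -0.3624]]
scene 0.022 [[0.6185, -0.2133]]
side 0.022 [[0.6274, -0.2202]]
```

>>> send_rows(
  commands=[
    {"delta_pos": [3.2, 5.2, 0.5], "yaw": 0.15},
    {"delta_pos": [3.2, 5.2, 0.5], "yaw": 0.15},
    {"delta_pos": [3.2, 5.2, 0.5], "yaw": 0.15},
    {"delta_pos": [3.2, 5.2, 0.5], "yaw": 0.15},
    {"delta_pos": [3.2, 5.2, 0.5], "yaw": 0.15},
    {"delta_pos": [3.2, 5.2, 0], "yaw": 0.15},
    {"delta_pos": [3.2, 5.2, 0], "yaw": 0.15},
    {"delta_pos": [3.2, 5.2, 0], "yaw": 0.15},
    {"delta_pos": [3.2, 5.2, 0], "yaw": 0.15},
    {"delta_pos": [3.2, 5.2, 0], "yaw": 0.15},
  ],
  grip=-1,
  force=40,
)

```text
t: 1.35
tcp_pos: [0.5648, -0.0451, 0.2174]
tool_rot: [0.566, 0.824, -0.001, -0.001]
force: [0.0, -0.9, 0.2]
finger_gap: 0.999
```

>>> send_rows(
  commands=[
    {"delta_pos": [2.0, 3.2, 0], "yaw": 0.01},
    {"delta_pos": [2.0, 3.2, 0]},
    {"delta_pos": [0, 0, 0]},
  ],
)

```text
validation failed for argument at $.co...
```

```bash
python3 - <<'E'
from h import *
a,s=snap('wrist','w1'); print(s['tcp_pos'],s['tool_rot'])
h=cv2.cvtColor(a,cv2.COLOR_BGR2HSV)
m=cv2.inRange(a,(215,215,215),(255,255,255)); m=cv2.morphologyEx(m,cv2.MORPH_CLOSE,np.ones((25,25)));m=cv2.morphologyEx(m,cv2.MORPH_OPEN,np.ones((9,9)))
for c in cv2.findContours(m,0,2)[0]:
    if cv2.contourArea(c)<2000: continue
    P=ray('wrist',c[:,0],.1205,s)[:,:2]; print(cv2.contourArea(c),cv2.boundingRect(c),[np.round(x,1) for x in cv2.minAreaRect((P*1000).astype(np.float32))])
    cv2.drawContours(a,[c],-1,(0,0,255),1)
cv2.imwrite('pics/w1b.png',a)
E
```

```text
[ 0.56483661 -0.0451049   0.2173511 ] [ 0.56602107  0.82438908 -0.00083575 -0.00144746]
2236.5 (554, 140, 49, 73) [array([726.9,  61.3]), array([24.9, 54. ]), np.float64(14.7)]
18414.0 (369, 103, 157, 219) [array([651.4,  -4.6]), array([125.1, 173.9]), np.float64(20.6)]
```

View pics/w1b.png

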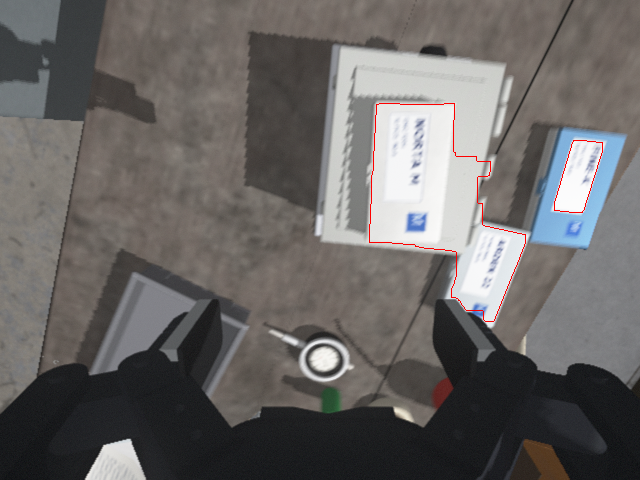

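```bash
python3 - <<'E'
from h import *
s=manip.sense()
f=lambda t,p,z:print(t,ray('wrist',p,z,s)[:,:2].round(4).tolist())
f('case',[(377,103),(454,103),(457,250),(369,241)],.1205)
f('cover FL BL BR FR',[(338,45),(506,62),(470,255),(322,237)],.1)
f('tray rim',[(133,272),(248,326)],.04)
f('gauge',[(326,358)],.022)
E
```

```text
case [[0.5678, 0.063], [0.6194, 0.0834], [0.6724, -0.0151], [0.6034, -0.0341]]
cover FL BL BR FR [[0.5266, 0.0921], [0.6484, 0.1278], [0.6948, -0.0182], [0.5692, -0.0501]]
tray rim [[0.4028, -0.1745], [0.5355, -0.191]]
gauge [[0.6353, -0.2088]]
```

>>> send_rows(
  commands=[
    {"delta_pos": [2.0, 3.2, 0], "yaw": 0.01},
    {"delta_pos": [2.0, 3.2, 0], "yaw": 0},
    {"delta_pos": [0, 0, -2], "yaw": 0},
  ],
)

```text
t: 1.78
tcp_pos: [0.6108, 0.0308, 0.1973]
tool_rot: [0.557, 0.831, 0.003, -0.0]
force: [-1.6, -0.3, 0.2]
finger_gap: 1.003
```

>>> send_rows(
  commands=[
    {"delta_pos": [-0.6, -1.1, 0], "yaw": 0},
    {"delta_pos": [0, 0, 0], "yaw": 0},
    {"delta_pos": [0, 0, 0], "yaw": 0},
  ],
)

```text
t: 2.15
tcp_pos: [0.6026, 0.0183, 0.1961]
tool_rot: [0.557, 0.83, 0.002, -0.002]
force: [-0.2, 0.9, 1.0]
finger_gap: 0.999
```

```bash
python3 - <<'E'
from h import *
a,s=snap('wrist','w2'); print(s['tcp_pos'],s['tool_rot'],s['force'], abs(s['qd']).max())
cv2.imwrite('pics/w2b.png',a)
E
```

```text
[0.60256789 0.01830451 0.19606628] [ 0.55720669  0.83036837  0.00210965 -0.00215316] [-0.2376148   0.91861482  0.97296174] 0.012989000446727373
```

View pics/w2b.png

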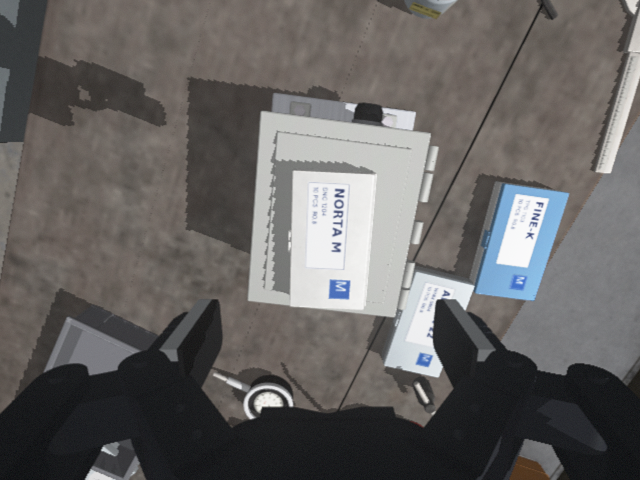

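```bash
python3 - <<'E'
from h import *
s=manip.sense()
def f(t,p,z):
    P=ray('wrist',p,z,s)[:,:2]; print(t,P.round(4).tolist(),P.mean(0).round(4), np.degrees(np.arctan2(*(P[1]-P[0])[::-1])).round(1),np.degrees(np.arctan2(*(P[2]-P[1])[::-1])).round(1))
f('case',[(293,170),(377,173),(366,314),(290,306)],.1205)
f('cover FL BL BR FR',[(261,112),(431,132),(396,317),(249,301)],.1)
f('tray rim',[(65,318),(150,372),(150,373)],.04)
f('gauge',[(268,400)]*3,.022)
E
```

```text
case [[0.5625, 0.0543], [0.6176, 0.0746], [0.6547, -0.028], [0.5973, -0.044]] [0.608  0.0142] 20.2 -70.1
cover FL BL BR FR [[0.5255, 0.0818], [0.6453, 0.1159], [0.6858, -0.0299], [0.5657, -0.0629]] [0.6056 0.0262] 15.9 -74.5
tray rim [[0.3938, -0.1849], [0.4914, -0.2151], [0.4917, -0.2163]] [ 0.459  -0.2054] -17.2 -75.5
gauge [[0.6243, -0.2163], [0.6243, -0.2163], [0.6243, -0.2163]] [ 0.6243 -0.2163] 0.0 0.0
```

>>> send_rows(
  commands=[
    {"delta_pos": [0.2, -0.1, -3.5], "yaw": -0.025},
    {"delta_pos": [0, 0, -3.5], "yaw": 0},
    {"delta_pos": [0, 0, -1.2], "yaw": 0},
    {"delta_pos": [0, 0, 0], "yaw": 0},
  ],
)

```text
t: 2.7
tcp_pos: [0.6078, 0.0152, 0.1164]
tool_rot: [0.569, 0.822, 0.004, 0.002]
force: [-0.6, -0.2, 0.2]
finger_gap: 1.003
```

>>> send_rows(
  commands=[
    {"delta_pos": [-0.2, 0.2, -0.6], "yaw": 0},
    {"delta_pos": [0, 0, -0.5], "yaw": 0},
    {"delta_pos": [0, 0, 0], "yaw": 0},
  ],
)

```text
t: 3.08
tcp_pos: [0.6078, 0.0171, 0.1077]
tool_rot: [0.569, 0.822, 0.005, 0.005]
force: [-0.1, -0.1, 0.6]
finger_gap: 1.0
```

>>> send_rows(
  commands=[
    {"delta_pos": [0, 0, 0], "yaw": 0},
    {"delta_pos": [0, 0, 0], "yaw": 0},
    {"delta_pos": [0, 0, 0], "yaw": 0},
    {"delta_pos": [0, 0, 0], "yaw": 0},
  ],
  grip=1,
  force=40,
)

```text
t: 3.58
tcp_pos: [0.6085, 0.0171, 0.1087]
tool_rot: [0.569, 0.822, 0.006, 0.006]
force: [-0.7, 1.0, -0.3]
finger_gap: 0.144
```

```bash
python3 - <<'E'
from h import *
a,s=snap('wrist','w3'); b,_=snap('side','si3'); print(s['finger_gap'],s['force'])
c=cv2.resize(b[190:330,230:370],(480,480),interpolation=2)
cv2.imwrite('pics/c3.png',cv2.resize(np.hstack([a,c]),(800,343)))
E
```

```text
0.14416217839476225 [-0.73379019  1.00015265 -0.33703236]
```

View pics/c3.png

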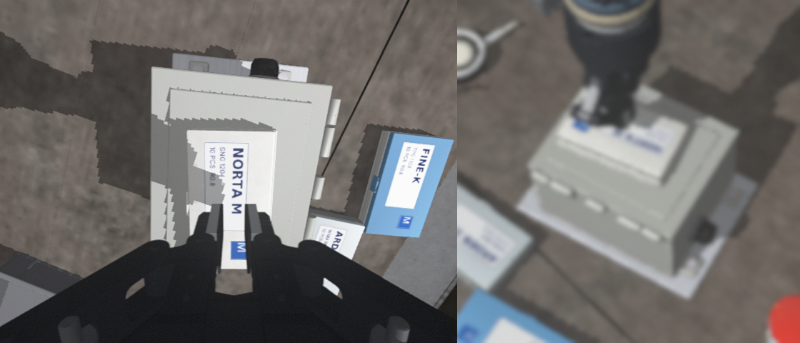

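```bash
python3 - <<'E'
from h import *
s=manip.sense(); k=640/457
print(s['tcp_pos'],proj('wrist',s['tcp_pos'],s)/k)
print(ray('wrist',np.array([(188,130),(275,133),(235,268),(235,225)])*k,.1205,s)[:,:2].round(4))
E
```

```text
[0.60846142 0.01705901 0.10868853] [[233.50403914 196.61692119]]
[[ 0.563   0.0544]
 [ 0.6162  0.0722]
 [ 0.6281 -0.0326]
 [ 0.6153  0.0013]]
```

>>> send_rows(
  commands=[
    {"delta_pos": [0, 0, 1.8], "yaw": 0},
    {"delta_pos": [0, 0, 0], "yaw": 0},
    {"delta_pos": [-0.2, 0.2, 0], "yaw": 0},
    {"delta_pos": [0, 0, 0], "yaw": 0},
  ],
  grip=-1,
)

```text
t: 4.18
tcp_pos: [0.6052, 0.0193, 0.1255]
tool_rot: [0.569, 0.822, 0.005, 0.004]
force: [-0.8, 0.2, -0.0]
finger_gap: 0.852
```

>>> send_rows(
  commands=[
    {"delta_pos": [0, -0.1, -1.3], "yaw": 0},
    {"delta_pos": [0, 0, -1.0], "yaw": 0},
    {"delta_pos": [0, 0, -0.3], "yaw": 0},
    {"delta_pos": [0, 0, 0], "yaw": 0},
  ],
)

```text
t: 4.68
tcp_pos: [0.6039, 0.0184, 0.0957]
tool_rot: [0.569, 0.822, 0.004, 0.003]
force: [-0.0, -0.5, -0.4]
finger_gap: 0.999
```

>>> send_rows(
  commands=[
    {"delta_pos": [0, 0, 0.2], "yaw": 0},
    {"delta_pos": [0, 0, 0], "yaw": 0},
    {"delta_pos": [0, 0, 0], "yaw": 0},
    {"delta_pos": [0, 0, 0], "yaw": 0},
  ],
  grip=1,
  force=40,
)

```text
t: 5.18
tcp_pos: [0.6047, 0.0183, 0.0988]
tool_rot: [0.569, 0.822, 0.005, 0.004]
force: [-0.2, -0.0, -0.3]
finger_gap: 0.15
```

```bash
python3 - <<'E'
from h import *
a,s=snap('wrist','w4'); b,_=snap('side','si4'); d,_=snap('scene','sc4');print(s['finger_gap'],s['force'])
c=cv2.resize(b[190:310,230:350],(480,480),interpolation=2)
d=cv2.resize(d[150:270,230:350],(480,480),interpolation=2)
cv2.imwrite('pics/c4.png',cv2.resize(np.hstack([a,c,d]),(800,240)))
E
```

```text
0.14987668808686852 [-0.18347422 -0.04263367 -0.32917953]
```

View pics/c4.png

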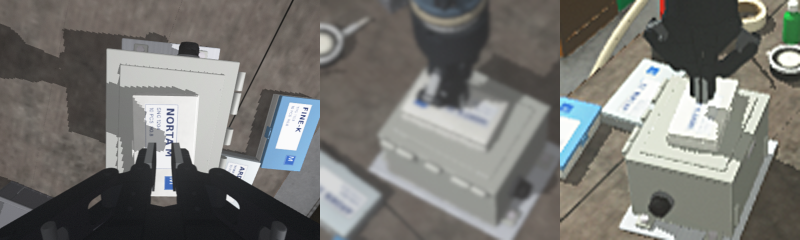

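```bash
python3 - <<'E'
from h import *
s=manip.sense(); print(s['t'],s['finger_gap'])
for z in(.09,.1,.11,.12,.13): print(z,proj('scene',[.6047,.0183,z]).round(1),proj('side',[.6047,.0183,z]).round(1))
a=cv2.imread('pics/sc4.png')[170:220,275:325]; b=cv2.imread('pics/si4.png')[215:265,265:315]; w=cv2.imread('pics/w4.png')[200:400,220:440]
cv2.imwrite('pics/c5.png',np.hstack([cv2.resize(a,(280,280),interpolation=0),cv2.resize(b,(220,280),interpolation=0),cv2.resize(w,(300,280))]))
E
```

```text
5.325 -0.0015568755092427204
0.09 [[301.5 213.1]] [[299.3 250. ]]
0.1 [[301.4 209.9]] [[299.1 247.8]]
0.11 [[301.3 206.7]] [[298.9 245.6]]
0.12 [[301.2 203.4]] [[298.6 243.3]]
0.13 [[301.1 200.1]] [[298.4 241.1]]
```

View pics/c5.png

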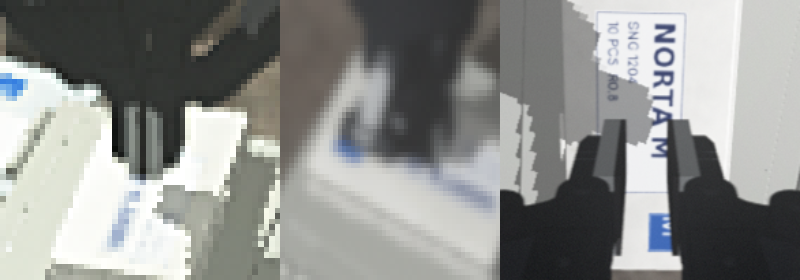

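>>> send_rows(
  commands=[
    {"delta_pos": [0, 0, -0.2], "yaw": 0},
    {"delta_pos": [0, 0, -0.2], "yaw": 0},
  ],
)

```text
t: 5.58
tcp_pos: [0.6047, 0.0183, 0.0945]
tool_rot: [0.569, 0.822, 0.005, 0.004]
force: [1.3, -0.6, 0.1]
finger_gap: -0.004
```

>>> send_rows(
  commands=[
    {"delta_pos": [0, 0, -0.2], "yaw": 0},
    {"delta_pos": [0, 0, -0.2], "yaw": 0},
  ],
)

```text
t: 5.82
tcp_pos: [0.6046, 0.0183, 0.09]
tool_rot: [0.569, 0.822, 0.005, 0.003]
force: [0.0, -0.5, -1.0]
finger_gap: 0.002
```

>>> send_rows(
  commands=[
    {"delta_pos": [0, 0, -0.25], "yaw": 0},
    {"delta_pos": [0, 0, -0.25], "yaw": 0},
  ],
)

```text
t: 6.08
tcp_pos: [0.6046, 0.0182, 0.0853]
tool_rot: [0.569, 0.822, 0.005, 0.003]
force: [-4.4, 0.2, 16.2]
finger_gap: -0.001
```

```bash
python3 - <<'E'
from h import *
a,s=snap('wrist','w5'); b,_=snap('side','si5'); d,_=snap('scene','sc5');print(s['finger_gap'],s['force'],s['tcp_pos'])
c=cv2.resize(b[205:275,255:325],(300,300),interpolation=2)
d=cv2.resize(d[160:230,265:335],(300,300),interpolation=2)
cv2.imwrite('pics/c6.png',np.hstack([cv2.resize(a[100:480,160:500],None,fx=.5,fy=300/380),c,d]))
E
```

```text
-0.000522045943270962 [-4.42928814  0.24520652 16.2473153 ] [0.60455995 0.01823223 0.08531205]
```

View pics/c6.png

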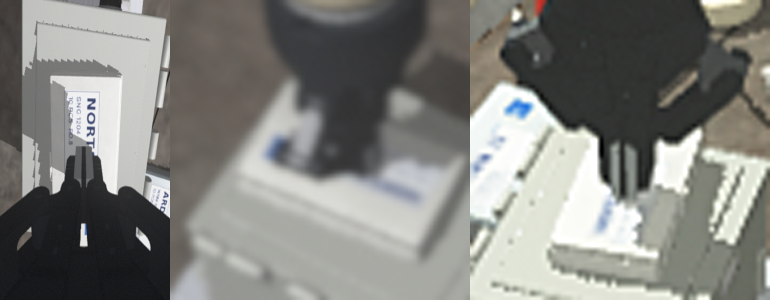

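>>> send_rows(
  commands=[
    {"delta_pos": [0, 0, 2.0], "yaw": 0},
    {"delta_pos": [0, 0, 0], "yaw": 0},
    {"delta_pos": [0, 0, 0], "yaw": 0},
    {"delta_pos": [0, 0, 0], "yaw": 0},
    {"delta_pos": [0, 0, 0], "yaw": 0},
    {"delta_pos": [0, 0, -1.2], "yaw": 0},
    {"delta_pos": [0, 0, -1.2], "yaw": 0},
    {"delta_pos": [0, 0, -0.8], "yaw": 0},
    {"delta_pos": [0, 0, 0], "yaw": 0},
  ],
  grip=-1,
)

```text
t: 7.35
tcp_pos: [0.6019, 0.0186, 0.0677]
tool_rot: [0.569, 0.822, 0.003, 0.0]
force: [0.7, -0.2, -0.5]
finger_gap: 1.0
```

>>> send_rows(
  commands=[
    {"delta_pos": [0.1, -0.1, -0.3], "yaw": 0},
    {"delta_pos": [0, 0, 0], "yaw": 0},
    {"delta_pos": [0, 0, 0], "yaw": 0},
    {"delta_pos": [0, 0, 0], "yaw": 0},
    {"delta_pos": [0, 0, 0], "yaw": 0},
  ],
  grip=1,
  force=40,
)

```text
t: 7.98
tcp_pos: [0.6035, 0.0174, 0.0652]
tool_rot: [0.569, 0.822, 0.004, 0.001]
force: [-0.4, 0.5, -1.3]
finger_gap: 0.713
```

>>> send_rows(
  commands=[
    {"delta_pos": [0, 0, 2.5], "yaw": 0},
    {"delta_pos": [0, 0, 2.5], "yaw": 0},
    {"delta_pos": [-1, 0.5, 1.5], "yaw": 0},
    {"delta_pos": [-4, 2, 0], "yaw": 0},
    {"delta_pos": [-4, 2, 0], "yaw": 0},
    {"delta_pos": [-4, 2, 0], "yaw": 0},
    {"delta_pos": [-4, 2, -1], "yaw": 0},
    {"delta_pos": [0, 0, 0], "yaw": 0},
  ],
)

```text
t: 8.98
tcp_pos: [0.4218, 0.1055, 0.1214]
tool_rot: [0.569, 0.822, 0.002, -0.001]
force: [0.6, 0.1, -0.8]
finger_gap: 0.713
```

>>> send_rows(
  commands=[
    {"delta_pos": [0, 0, -4], "yaw": 0},
    {"delta_pos": [0, 0, -4], "yaw": 0},
    {"delta_pos": [0, 0, -3], "yaw": 0},
    {"delta_pos": [0, 0, -2.5], "yaw": 0},
    {"delta_pos": [0, 0, 0], "yaw": 0},
  ],
)

```text
t: 9.6
tcp_pos: [0.4272, 0.1056, -0.0151]
tool_rot: [0.569, 0.822, 0.006, 0.004]
force: [-0.5, -0.0, -0.9]
finger_gap: 0.715
```

>>> send_rows(
  commands=[
    {"delta_pos": [0, 0, -1.2], "yaw": 0},
    {"delta_pos": [0, 0, -0.5], "yaw": 0},
    {"delta_pos": [0, 0, -0.3], "yaw": 0},
    {"delta_pos": [0, 0, 0], "yaw": 0},
  ],
)

```text
t: 10.1
tcp_pos: [0.43, 0.1055, -0.0341]
tool_rot: [0.569, 0.822, 0.007, 0.006]
force: [-0.8, 0.4, -1.8]
finger_gap: 0.72
```

>>> send_rows(
  commands=[
    {"delta_pos": [0, 0, -0.2], "yaw": 0},
    {"delta_pos": [0, 0, -0.2], "yaw": 0},
  ],
)

```text
t: 10.35
tcp_pos: [0.4305, 0.1055, -0.0375]
tool_rot: [0.569, 0.822, 0.008, 0.007]
force: [-0.6, -0.0, 17.0]
finger_gap: 0.72
```

>>> send_rows(
  commands=[
    {"delta_pos": [0, 0, 0], "yaw": 0},
    {"delta_pos": [0, 0, 0], "yaw": 0},
    {"delta_pos": [0, 0, 0.1], "yaw": 0},
    {"delta_pos": [0, 0, 2], "yaw": 0},
    {"delta_pos": [0, 0, 4], "yaw": 0},
    {"delta_pos": [0, 0, 5], "yaw": 0},
    {"delta_pos": [0, 0, 0], "yaw": 0},
  ],
  grip=-1,
)

```text
t: 11.22
tcp_pos: [0.4301, 0.1054, 0.0762]
tool_rot: [0.569, 0.822, 0.008, 0.007]
force: [0.1, -0.2, 0.1]
finger_gap: 1.003
```

>>> send_rows(
  commands=[
    {"delta_pos": [-1, 4, 1], "yaw": 0.16},
    {"delta_pos": [-1, 4, 0], "yaw": 0.16},
    {"delta_pos": [-1, 4, 0], "yaw": 0.16},
    {"delta_pos": [-1, 4, 0], "yaw": 0.16},
    {"delta_pos": [0, 0, 0], "yaw": 0.16},
    {"delta_pos": [0, 0, 0], "yaw": 0},
  ],
  grip=-0.05,
)

```text
t: 11.98
tcp_pos: [0.3864, 0.2688, 0.0822]
tool_rot: [0.193, 0.981, 0.008, 0.001]
force: [-0.1, -0.2, 0.0]
finger_gap: 0.525
```

```bash
python3 - <<'E'
from h import *
a,s=snap('wrist','w6'); print(s['tcp_pos'],2*np.arctan2(s['tool_rot'][1],s['tool_rot'][0]),s['finger_gap'])
h=cv2.cvtColor(a,cv2.COLOR_BGR2HSV)
for lo,hi,z,nm in(((22,150,100),(32,255,255),.013,'y'),((5,150,100),(18,255,255),.009,'o')):
    m=cv2.inRange(h,lo,hi);k,l,st,ce=cv2.connectedComponentsWithStats(m); i=1+st[1:,4].argmax()
    ys,xs=np.nonzero(l==i);P=ray('wrist',np.c_[xs,ys],z,s)[:,:2]
    print(nm,st[i],[np.round(x,1) for x in cv2.minAreaRect((P*1000).astype(np.float32))])
b,_=snap('side','si6')
cv2.imwrite('pics/c7.png',np.hstack([cv2.resize(a,(400,300)),cv2.resize(b[180:360,250:490],(400,300))]))
E
```

```text
[0.38641649 0.26882024 0.08220883] 2.7531546550005923 0.5245609754698987
y [317 158  17 120 410] [array([372.5, 271.9]), array([10. , 86.2]), np.float64(63.8)]
o [ 394  169   27  126 1494] [array([407.4, 324.9]), array([16.6, 94.2]), np.float64(68.3)]
```

View pics/c7.png

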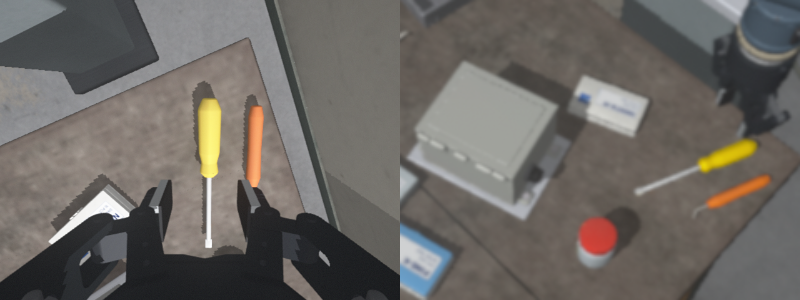

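```bash
python3 - <<'E'
from h import *
s=manip.sense()
print(ray('wrist',np.array([(208,105),(208.5,170),(208,241)])*1.6,.013,s)[:,:2].round(4))
P=[cam(n)[0]@cam(n)[1][:3] for n in('scene','side')]
for p,q in(((301,201),(293.4,243.6)),((301,201),(296,243.6))):
  X=cv2.triangulatePoints(P[0],P[1],np.array(p,float),np.array(q,float)); print((X[:3]/X[3]).ravel().round(4))
E
```

```text
[[0.3424 0.2923]
 [0.4125 0.2644]
 [0.5039 0.2266]]
[0.612  0.0087 0.1166]
[0.6091 0.014  0.1211]
```

>>> send_rows(
  commands=[
    {"delta_pos": [-0.1, 0.6, -3], "yaw": 0},
    {"delta_pos": [-0.1, 0, -3], "yaw": 0},
    {"delta_pos": [-0.1, 0, -2.5], "yaw": 0},
    {"delta_pos": [0, 0, 0], "yaw": 0},
  ],
)

```text
t: 12.58
tcp_pos: [0.3854, 0.2724, -0.005]
tool_rot: [0.201, 0.98, 0.009, 0.001]
force: [0.1, -0.2, 0.9]
finger_gap: 0.526
```

>>> send_rows(
  commands=[
    {"delta_pos": [0, 0.3, -1.2], "yaw": 0},
    {"delta_pos": [0, 0, -1.0], "yaw": 0},
    {"delta_pos": [0, 0, -0.4], "yaw": 0},
    {"delta_pos": [0, 0, 0], "yaw": 0},
  ],
)

```text
t: 13.08
tcp_pos: [0.3874, 0.2757, -0.0309]
tool_rot: [0.202, 0.979, 0.01, 0.003]
force: [0.4, 0.2, 0.8]
finger_gap: 0.526
```

>>> send_rows(
  commands=[
    {"delta_pos": [0, 0, -0.3], "yaw": 0},
    {"delta_pos": [0, 0, 0], "yaw": 0},
    {"delta_pos": [0, 0, 0], "yaw": 0},
    {"delta_pos": [0, 0, 0], "yaw": 0},
    {"delta_pos": [0, 0, 0], "yaw": 0},
  ],
  grip=1,
  force=70,
)

```text
t: 13.7
tcp_pos: [0.3878, 0.276, -0.0334]
tool_rot: [0.202, 0.979, 0.01, 0.004]
force: [-0.9, -0.1, -1.1]
finger_gap: 0.286
```

>>> send_rows(
  commands=[
    {"delta_pos": [0, 0, 3], "yaw": 0},
    {"delta_pos": [0, 0, 4], "yaw": 0},
    {"delta_pos": [0, 0, 4], "yaw": 0},
    {"delta_pos": [0, -4, 1], "yaw": 0},
    {"delta_pos": [0.2, -5, 0], "yaw": 0.1},
    {"delta_pos": [0.2, -5, 0], "yaw": 0.14},
    {"delta_pos": [0.2, -5, 0], "yaw": 0.14},
    {"delta_pos": [0.2, -5, 0], "yaw": 0.14},
    {"delta_pos": [0, -3, 0], "yaw": 0.14},
    {"delta_pos": [0, 0, 0], "yaw": 0},
  ],
)

```text
t: 14.95
tcp_pos: [0.3971, 0.001, 0.0908]
tool_rot: [-0.134, 0.991, 0.011, 0.004]
force: [-0.2, -0.5, -0.3]
finger_gap: 0.285
```

>>> send_rows(
  commands=[
    {"delta_pos": [0, -1.5, -2], "yaw": -0.01},
    {"delta_pos": [0, -1.3, -1.5], "yaw": 0},
    {"delta_pos": [0, 0, 0], "yaw": 0},
    {"delta_pos": [0, 0, 0], "yaw": 0},
  ],
)

```text
t: 15.45
tcp_pos: [0.3963, -0.0245, 0.0556]
tool_rot: [-0.127, 0.992, 0.011, 0.004]
force: [0.6, 1.1, -0.4]
finger_gap: 0.28
```

```bash
python3 - <<'E'
from h import *
a,s=snap('wrist','w7'); print(s['tcp_pos'],s['tool_rot'],R.from_quat(s['tool_rot']).as_matrix().round(3))
b,_=snap('side','si7');d,_=snap('scene','sc7')
print(proj('side',[.5235,.0075,.1]),proj('scene',[.5235,.0075,.1]))
cv2.imwrite('pics/c8.png',np.hstack([a[100:400,230:430],cv2.resize(b[215:275,305:365],(300,300),interpolation=2),cv2.resize(d[190:250,290:350],(300,300),interpolation=2)]))
E
```

```text
[ 0.39625073 -0.0244582   0.05559363] [-0.12680608  0.99185465  0.01147116  0.00360313] [[-0.968 -0.252  0.004]
 [-0.251  0.968  0.024]
 [-0.01   0.022 -1.   ]]
[[320.97128957 223.34974495]] [[333.88964032 220.24208552]]
```

View pics/c8.png

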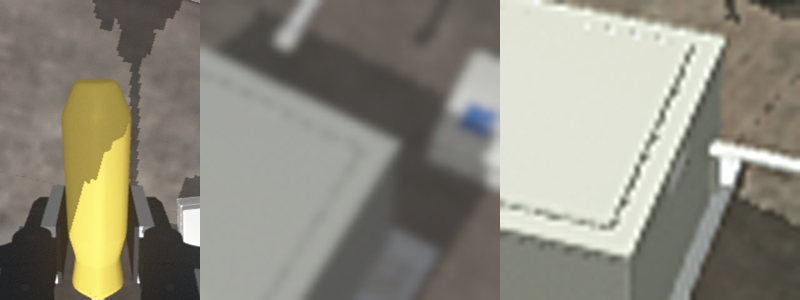

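```bash
cat >> h.py <<'E'
def tri(p,q):
    P=[cam(n)[0]@cam(n)[1][:3] for n in('scene','side')]
    X=cv2.triangulatePoints(P[0],P[1],np.array(p,float),np.array(q,float)); return (X[:3]/X[3]).ravel().round(4)
def box(p):
    c,s_=np.cos(.264),np.sin(.264); d=np.array(p)-[.543,.0125,0]; return np.array([c*d[0]+s_*d[1],-s_*d[0]+c*d[1],d[2]]).round(4)
E
python3 - <<'E'
from h import *
for p,q in(((333,220),(322,223.4)),((332.8,220.5),(321.5,223.6))):
    X=tri(p,q); print(X,box(X))
a=cv2.imread('pics/sc7.png');b=cv2.imread('pics/si7.png')
print(a[216:226,326:342].min(2)); print(b[216:228,316:330].min(2))
# front edge corners of cover in sc7 crop: FL (628,255) FR (722,40); 
print(ray('scene',np.array([(130,255),(222,42)])/5+[290,190],.1))
print(ray('side',np.array([(197,143)])/5+[305,215],.1))
# handle back end in scene/side by HSV
E
```

```text
[0.5237 0.0111 0.1037] [-0.019   0.0037  0.1037]
[0.5242 0.0102 0.1016] [-0.0187  0.0027  0.1016]
[[217  84  95  97  99  97  95  95 104 103 107 113 103 108 106 104]
 [156  88  95  97  97  95  92 102  92  96 102  97  85 102 100 101]
 [ 92 101  98  98  97  92 138 205 166 144 138  83  90  91  92  96]
 [ 90 104  97  97  94 106 236 255 255 239 233 190 196 149 142  97]
 [109 112  97  97  95 108 247 255 248 242 243 255 255 249 255 217]
 [128 104  97  99  95  91 107 148 219 233 223 228 201 235 255 255]
 [132  78  99  97  99  95 114 105 238 250 234 242  97 101 139 171]
 [121  97  98 100  96 100 117 107 238 251 250 239  72  64  94  86]
 [101  96  99  99  96 103 115 108 238 252 254 151  43 114 104  90]
 [ 94  99  99  98  99 103 115 108 241 255 255  89  53 111 104  94]]
[[ 85  83  86  88  88  88  92 105 136 167 175 154 122  99]
 [ 80  75  78  81  82  88 100 126 159 175 164 132 104  94]
 [ 74  69  71  74  76  88 113 149 175 172 145 112  95  93]
 [ 71  69  68  69  78  99 132 163 175 157 123  99  92  92]
 [ 69  68  69  73  93 124 154 170 164 135 104  90  89  92]
 [ 68  68  70  85 117 152 172 171 150 114  86  79  82  90]
 [ 68  69  74  96 136 168 178 164 132  95  74  70  74  81]
 [ 68  68  74  99 136 163 168 145 108  78  67  66  67  71]
 [ 68  67  71  84 109 131 135 115  86  68  65  65  64  66]
 [ 67  67  67  69  79  91  95  84  70  65  65  64  65  66]
 [ 67  67  66  65  66  69  69  67  65  64  64  65  65  66]
 [ 69  68  67  66  65  64  63  63  64  64  65  66  67  68]]
[[ 0.52267842  0.08383799  0.1       ]
 [ 0.56118469 -0.05741872  0.1       ]]
[[0.52515566 0.0839378  0.1       ]]
```

>>> send_rows(
  commands=[
    {"delta_pos": [0, 0, -1.0], "yaw": 0},
    {"delta_pos": [0, -0.1, -0.5], "yaw": 0},
    {"delta_pos": [0, 0, 0], "yaw": 0},
    {"delta_pos": [0, 0, 0], "yaw": 0},
  ],
)

```text
t: 16.1
tcp_pos: [0.397, -0.0253, 0.0402]
tool_rot: [-0.128, 0.992, 0.011, 0.005]
force: [-0.0, -0.6, -0.5]
finger_gap: 0.288
```

>>> send_rows(
  commands=[
    {"delta_pos": [0.9, 0.24, 0], "yaw": 0},
    {"delta_pos": [0.9, 0.24, 0], "yaw": 0},
    {"delta_pos": [0.9, 0.24, 0], "yaw": 0},
    {"delta_pos": [0, 0, 0], "yaw": 0},
  ],
)

```text
t: 16.6
tcp_pos: [0.4273, -0.0179, 0.0406]
tool_rot: [-0.128, 0.992, 0.01, 0.006]
force: [-0.3, -0.6, -0.7]
finger_gap: 0.287
```

>>> send_rows(
  commands=[
    {"delta_pos": [0.8, 0.22, -0.05], "yaw": 0},
    {"delta_pos": [0.8, 0.22, 0], "yaw": 0},
    {"delta_pos": [0.8, 0.22, 0], "yaw": 0},
    {"delta_pos": [0, 0, 0], "yaw": 0},
  ],
)

```text
t: 17.1
tcp_pos: [0.4529, -0.0107, 0.04]
tool_rot: [-0.128, 0.992, 0.01, 0.006]
force: [0.2, -0.3, -0.3]
finger_gap: 0.284
```

>>> send_rows(
  commands=[
    {"delta_pos": [0, 0, -0.4], "yaw": 0},
    {"delta_pos": [0, 0, -0.6], "yaw": 0},
    {"delta_pos": [0, 0, -0.6], "yaw": 0},
  ],
  force=20,
)

```text
t: 17.48
tcp_pos: [0.4529, -0.0106, 0.0242]
tool_rot: [-0.128, 0.992, 0.01, 0.007]
force: [-2.7, 0.0, 5.2]
finger_gap: 0.285
```

>>> send_rows(
  commands=[
    {"delta_pos": [0.1, 0.02, -0.6], "yaw": 0},
    {"delta_pos": [0.1, 0.03, -0.6], "yaw": 0},
  ],
)

```text
t: 17.73
tcp_pos: [0.4543, -0.0104, 0.0128]
tool_rot: [-0.127, 0.992, 0.01, 0.007]
force: [-2.3, -0.1, 17.9]
finger_gap: 0.289
```

```bash
cat >> h.py <<'E'
def drv(tag):
    a,_=snap('scene','sc'+tag); b,_=snap('side','si'+tag); r={}
    for n,im in(('scene',a),('side',b)):
        h=cv2.cvtColor(im,cv2.COLOR_BGR2HSV); m=cv2.inRange(h,(20,110,60),(34,255,255)); m[:200]=0;m[:,:200]=0
        k,l,st,ce=cv2.connectedComponentsWithStats(m)
        if k<2: print(n,'none'); continue
        i=1+st[1:,4].argmax(); print(n,st[i].tolist(),ce[i].round(1)); r[n]=ce[i]
    return a,b,r
E
python3 - <<'E'
from h import *
drv('8'); s=manip.sense(); print(s['force'],s['tcp_pos'])
E
```

```text
scene [367, 236, 20, 16, 210] [376.2 244.6]
side [326, 204, 14, 18, 149] [333.1 212.4]
[-1.85211245 -0.84457326  7.7502761 ] [ 0.45401223 -0.01033082  0.01242992]
```

>>> send_rows(
  commands=[
    {"delta_pos": [0.2, 0.05, -0.6], "yaw": 0},
    {"delta_pos": [0.2, 0.05, -0.5], "yaw": 0},
    {"delta_pos": [0.1, 0.03, -0.3], "yaw": 0},
  ],
)

```text
t: 18.2
tcp_pos: [0.456, -0.0094, 0.0004]
tool_rot: [-0.126, 0.992, 0.01, 0.006]
force: [-1.6, -1.3, 4.5]
finger_gap: 0.289
```

```bash
python3 - <<'E'
from h import *
a,b,_=drv('9'); s=manip.sense(); print(s['force'],s['tcp_pos'])
# diff vs before prying, location of changes near the cover
for n,im,o in(('sc',a,'pics/sc7.png'),('si',b,'pics/si7.png')):
    d=cv2.absdiff(im,cv2.imread(o)).max(2)>40
    ys,xs=np.nonzero(d[170:290,230:332]); print(n,len(xs), np.histogram(xs+230,6,(230,332))[0],np.histogram(ys+170,6,(170,290))[0])
c=np.hstack([cv2.resize(a[170:290,250:400],(400,320),interpolation=2),cv2.resize(b[190:310,235:385],(400,320),interpolation=2)])
cv2.imwrite('pics/c9.png',c)
E
```

```text
scene [366, 240, 18, 17, 197] [374.1 249.1]
side [325, 207, 14, 18, 135] [332.6 215.6]
[-2.78998566 -1.64987591  6.02557822] [ 4.56031907e-01 -9.35463538e-03  2.45869365e-04]
sc 455 [  0   0  28  64 131 232] [ 12 128 141 163   0  11]
si 563 [  0   0   0  29  51 483] [123 208 196  36   0   0]
```

```bash
cat >> h.py <<'E'
def cover_pts(im,n='scene',hi=200):
    x0,y0=(240,170)
    g=im[y0:300,x0:370].min(2); m=((g>hi)*255).astype(np.uint8); m=cv2.morphologyEx(m,2,np.ones((3,3))); m=cv2.morphologyEx(m,3,np.ones((7,7)))
    k,l,st,ce=cv2.connectedComponentsWithStats(m); i=l[230-y0,295-x0] or 1+st[1:,4].argmax()
    c=cv2.findContours((l==i).astype(np.uint8),0,2)[0][0]; 
    return st[i,4],(cv2.approxPolyDP(c,4,True)[:,0]+[x0,y0]).tolist()
E
python3 - <<'E'
from h import *
a=cv2.imread('pics/sc7.png');b=cv2.imread('pics/sc9.png')
print(a[230,285:350:4].min(1),a[250,285:350:4].min(1))
for im in(a,cv2.imread('pics/sc8.png'),b): print(cover_pts(im))
# vertical column profile at FL corner
for im in(a,b): print(im[232:250,314].min(1), im[225:245,318].min(1))
E
```

```text
[219 173 199 220 215 215 214 230 216  87 101  98 149  59  97 103 109] [ 91 120 119 119 119 118 120 119  98  97 146  62  65  71  66  67  61]
(np.int32(3017), [[271, 180], [252, 203], [269, 211], [264, 229], [315, 240], [333, 198]])
(np.int32(2999), [[271, 180], [252, 203], [269, 211], [264, 229], [315, 239], [333, 197], [292, 190], [291, 185]])
(np.int32(2950), [[271, 180], [252, 203], [269, 211], [264, 228], [315, 237], [333, 194], [296, 190]])
[226 222 220 218 216 215 215 221 212 130 120 119 120 120 119 119 120 120] [222 220 217 215 215 216 218 222 224 225 170  95  82  89  94  96  98 100
  98  99]
[221 219 219 221 227 215 107 114 121 117 133 118 119 119 119 120 122 120] [220 220 222 224 229 229 179 102  91 107 119 110 102  97  99  97 101  98
  99  99]
```

>>> send_rows(
  commands=[
    {"delta_pos": [0, 0, 0], "yaw": 0},
    {"delta_pos": [0, 0, 0], "yaw": 0},
    {"delta_pos": [0.2, 0.05, 0.7], "yaw": 0},
    {"delta_pos": [0.2, 0.05, 0.7], "yaw": 0},
    {"delta_pos": [0.2, 0.05, 0.7], "yaw": 0},
    {"delta_pos": [0, 0, 0], "yaw": 0},
  ],
  force=120,
)

```text
t: 19.05
tcp_pos: [0.459, -0.0075, 0.0218]
tool_rot: [-0.126, 0.992, 0.011, 0.003]
force: [-0.1, -0.8, -2.5]
finger_gap: 0.28
```

```bash
python3 - <<'E'
from h import *
a,b,_=drv('10'); s=manip.sense(); print(s['force'],s['tcp_pos'],s['finger_gap']); print(cover_pts(a))
for z in (.1,.11,.12,.13,.14): print(z,proj('scene',[.5235,.085,z]).round(0))
E
```

```text
scene [365, 234, 19, 17, 212] [373.4 242.7]
side [325, 204, 14, 17, 140] [332.2 212.2]
[-0.72565986  0.07100372 -1.18604825] [ 0.45898041 -0.00754323  0.02153057] 0.2758142089565652
(np.int32(2683), [[252, 203], [268, 211], [263, 228], [312, 228], [330, 186], [293, 187], [271, 180]])
0.1 [[315. 241.]]
0.11 [[315. 238.]]
0.12 [[315. 235.]]
0.13 [[315. 231.]]
0.14 [[315. 228.]]
```

>>> send_rows(
  commands=[
    {"delta_pos": [0.5, 0.13, 0.95], "yaw": 0},
    {"delta_pos": [0.5, 0.13, 0.95], "yaw": 0},
    {"delta_pos": [0.6, 0.15, 0.95], "yaw": 0},
    {"delta_pos": [0.7, 0.19, 0.8], "yaw": 0},
    {"delta_pos": [0.7, 0.19, 0.8], "yaw": 0},
    {"delta_pos": [0.7, 0.19, 0.7], "yaw": 0},
    {"delta_pos": [0, 0, 0], "yaw": 0},
  ],
)

```text
t: 20.02
tcp_pos: [0.4986, 0.0034, 0.0772]
tool_rot: [-0.126, 0.992, 0.011, 0.003]
force: [0.7, -0.3, -1.0]
finger_gap: 0.278
```

```bash
python3 - <<'E'
from h import *
a,b,_=drv('11'); s=manip.sense(); print(s['force'],s['tcp_pos'],s['finger_gap']); print(cover_pts(a))
c,sn=np.cos(.264),np.sin(.264); H=np.array([.6666,.0457,.097]); x=np.array([c,sn,0]); y=np.array([-sn,c,0])
for t in(.3,.6,.9,1.2,1.5,1.75): print(t,[proj('scene',H+.13*(-np.cos(t)*x+np.sin(t)*np.array([0,0,1]))+v*y)[0].round(0).tolist() for v in(.076,-.076)])
E
```

```text
scene [349, 211, 19, 19, 227] [357.2 221.3]
side [316, 203, 15, 18, 161] [323.9 211.6]
[-0.17032601 -0.40417121 -0.66946755] [0.49761978 0.00335946 0.07663344] 0.2782568791052028
(np.int32(578), [[286, 184], [271, 180], [252, 205], [270, 210]])
0.3 [[314.0, 229.0], [333.0, 185.0]]
0.6 [[306.0, 216.0], [327.0, 172.0]]
0.9 [[293.0, 203.0], [316.0, 160.0]]
1.2 [[277.0, 192.0], [301.0, 150.0]]
1.5 [[259.0, 185.0], [285.0, 144.0]]
1.75 [[244.0, 183.0], [271.0, 142.0]]
```

>>> send_rows(
  commands=[
    {"delta_pos": [0.85, 0.23, 0.55], "yaw": 0},
    {"delta_pos": [0.85, 0.23, 0.55], "yaw": 0},
    {"delta_pos": [0.85, 0.23, 0.5], "yaw": 0},
    {"delta_pos": [0.95, 0.25, 0.3], "yaw": 0},
    {"delta_pos": [0.95, 0.25, 0.3], "yaw": 0},
    {"delta_pos": [0.95, 0.25, 0.2], "yaw": 0},
    {"delta_pos": [0.9, 0.24, 0], "yaw": 0},
    {"delta_pos": [0.9, 0.24, 0], "yaw": 0},
    {"delta_pos": [0.9, 0.24, 0], "yaw": 0},
    {"delta_pos": [0, 0, 0], "yaw": 0},
  ],
)

```text
t: 21.38
tcp_pos: [0.5705, 0.0257, 0.0988]
tool_rot: [-0.126, 0.992, 0.013, -0.012]
force: [-2.5, -0.6, 2.8]
finger_gap: 0.279
```

```bash
python3 - <<'E'
from h import *
a,b,_=drv('12'); s=manip.sense(); print(s['force'],s['tcp_pos'],box(s['tcp_pos']),s['finger_gap'])
E
```

```text
scene [315, 200, 19, 17, 222] [323.4 208. ]
side [300, 224, 14, 18, 148] [307.1 232.3]
[-5.94888742 -2.74228515 -1.05378407] [0.56954067 0.02579479 0.09857382] [0.0291 0.0059 0.0986] 0.27633486141124153
```

>>> send_rows(
  commands=[
    {"delta_pos": [0.7, 0.19, 0], "yaw": 0},
    {"delta_pos": [0.4, 0.1, 0], "yaw": 0},
    {"delta_pos": [0, 0, 0], "yaw": 0},
  ],
)

```text
t: 21.85
tcp_pos: [0.5681, 0.0265, 0.0962]
tool_rot: [-0.125, 0.992, 0.014, -0.027]
force: [-4.9, -1.6, 4.0]
finger_gap: 0.274
```

```bash
python3 - <<'E'
from h import *
a,b,_=drv('13'); s=manip.sense(); print(s['force'],s['tcp_pos'],box(s['tcp_pos']),s['finger_gap'])
c=np.hstack([cv2.resize(a[110:290,230:430],(400,360),interpolation=2),cv2.resize(b[120:300,200:400],(400,360),interpolation=2)])
cv2.imwrite('pics/c10.png',c)
E
```

```text
scene [315, 200, 19, 18, 227] [323.2 209.1]
side [301, 225, 13, 18, 147] [307.5 233.1]
[-5.55582108 -3.16145455  1.55874157] [0.56774839 0.02659954 0.09619001] [0.0276 0.0072 0.0962] 0.2720094716806248
```

View pics/c10.png

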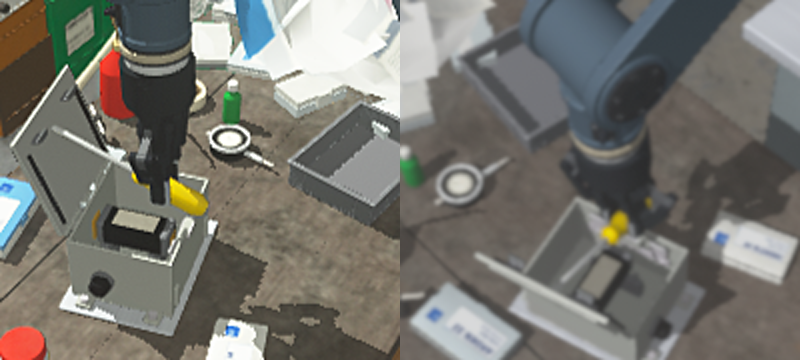

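>>> send_rows(
  commands=[
    {"delta_pos": [-1.5, -0.4, 0.5], "yaw": 0},
    {"delta_pos": [-4, -1, 1], "yaw": 0},
    {"delta_pos": [-5, -1, 1], "yaw": 0},
    {"delta_pos": [-5, 0, 0], "yaw": 0},
    {"delta_pos": [-2, 4, 0], "yaw": -0.05},
    {"delta_pos": [0, 5.5, 0], "yaw": -0.15},
    {"delta_pos": [0, 5.5, 0], "yaw": -0.15},
    {"delta_pos": [-0.5, 5.5, 0], "yaw": -0.15},
    {"delta_pos": [-0.5, 4, 0], "yaw": -0.15},
    {"delta_pos": [0, 0, 0], "yaw": 0},
  ],
)

```text
t: 23.2
tcp_pos: [0.3832, 0.2506, 0.1263]
tool_rot: [0.208, 0.978, 0.02, -0.011]
force: [-0.4, 0.2, -1.1]
finger_gap: 0.281
```

```bash
python3 - <<'E'
from h import *
s=manip.sense(); print(s['t'],s['tcp_pos'],R.from_quat(s['tool_rot']).as_matrix().round(3),s['force'],s['qd'].round(2))
E
```

```text
23.2 [0.38319466 0.25058832 0.12633822] [[-0.913  0.407 -0.014]
 [ 0.406  0.913  0.045]
 [ 0.031  0.035 -0.999]] [-0.39454358  0.23152443 -1.06126574] [-0.02 -0.01  0.01 -0.02 -0.    0.  ]
```

>>> send_rows(
  commands=[
    {"delta_pos": [-0.2, 0.8, -3.5], "yaw": 0},
    {"delta_pos": [-0.2, 0, -4], "yaw": 0},
    {"delta_pos": [-0.1, 0, -3.5], "yaw": 0},
    {"delta_pos": [0, 0, -0.8], "yaw": 0},
    {"delta_pos": [0, 0, 0], "yaw": 0},
  ],
)

```text
t: 23.82
tcp_pos: [0.3827, 0.2571, 0.0086]
tool_rot: [0.206, 0.978, 0.023, -0.006]
force: [0.7, 0.1, -0.7]
finger_gap: 0.278
```

>>> send_rows(
  commands=[
    {"delta_pos": [0, 0, -0.5], "yaw": 0},
    {"delta_pos": [0, 0, -0.6], "yaw": 0},
    {"delta_pos": [0, 0, -0.6], "yaw": 0},
  ],
  force=20,
)

```text
t: 24.2
tcp_pos: [0.3856, 0.2575, -0.0063]
tool_rot: [0.206, 0.978, 0.025, -0.003]
force: [0.0, -0.4, -0.5]
finger_gap: 0.279
```

>>> send_rows(
  commands=[
    {"delta_pos": [0, 0, -0.6], "yaw": 0},
    {"delta_pos": [0, 0, -0.6], "yaw": 0},
    {"delta_pos": [0, 0, -0.6], "yaw": 0},
  ],
)

```text
t: 24.58
tcp_pos: [0.3901, 0.2582, -0.0223]
tool_rot: [0.205, 0.978, 0.027, 0.001]
force: [1.6, -1.4, 22.1]
finger_gap: 0.277
```

>>> send_rows(
  commands=[
    {"delta_pos": [0, 0, -0.5], "yaw": 0},
    {"delta_pos": [0, 0, -0.3], "yaw": 0},
    {"delta_pos": [0, 0, 0], "yaw": 0},
  ],
)

```text
t: 24.95
tcp_pos: [0.3931, 0.259, -0.0268]
tool_rot: [0.205, 0.978, 0.029, 0.004]
force: [-1.3, 0.3, 4.5]
finger_gap: 0.279
```

>>> send_rows(
  commands=[
    {"delta_pos": [-0.1, 0, -0.3], "yaw": 0},
    {"delta_pos": [-0.1, 0, -0.2], "yaw": 0},
    {"delta_pos": [0, 0, 0], "yaw": 0},
  ],
)

```text
t: 25.32
tcp_pos: [0.3938, 0.2593, -0.0278]
tool_rot: [0.205, 0.978, 0.031, 0.007]
force: [-1.3, 0.1, 4.6]
finger_gap: 0.277
```

>>> send_rows(
  commands=[
    {"delta_pos": [0, 0, 0], "yaw": 0},
    {"delta_pos": [0, 0, 0], "yaw": 0},
    {"delta_pos": [0, 0, 0.5], "yaw": 0},
    {"delta_pos": [0, 0, 2], "yaw": 0},
    {"delta_pos": [0, 0, 4], "yaw": 0},
    {"delta_pos": [0, 0, 5], "yaw": 0},
    {"delta_pos": [0, 0, 5], "yaw": 0},
    {"delta_pos": [0, 0, 0], "yaw": 0},
  ],
  grip=-0.05,
)

```text
t: 26.32
tcp_pos: [0.3929, 0.2589, 0.1409]
tool_rot: [0.205, 0.978, 0.03, 0.006]
force: [-0.7, -0.6, 0.2]
finger_gap: 0.526
```

```bash
python3 - <<'E'
from h import *
a,b,r=drv('14'); s=manip.sense(); print(s['t'],s['tcp_pos'],s['force'],s['finger_gap'],R.from_quat(s['tool_rot']).as_matrix().round(3)[:,2])
for n,im in(('scene',a),('side',b)):
    print(n,ray(n,r[n],.013)[0,:2]) if n in r else 0
print(tri(r['scene'],r['side']))
# battery: dark pixels in box, scene
E
```

```text
scene [311, 335, 32, 40, 557] [327.2 355.3]
side [420, 261, 36, 20, 389] [437.7 270.1]
26.425 [0.39009814 0.25797469 0.13778215] [-1.10536971 -0.37142727 -0.93282231] 0.5218746131562673 [ 0.017  0.053 -0.998]
scene [0.38277486 0.26233402]
side [0.38354272 0.26130339]
[0.383  0.2614 0.0118]
```

```bash
python3 - <<'E'
from h import *
print(ray('scene',[(298.5,220.5)],.071),ray('side',[(297,258.5)],.071))
a=cv2.imread('pics/sc14.png');b=cv2.imread('pics/si14.png')
for n,im,c in(('scene',a,(298,221)),('side',b,(297,258))):
    x,y=c; g=cv2.cvtColor(im[y-24:y+24,x-30:x+30],cv2.COLOR_BGR2GRAY)
    print(n); 
    for r in g[4:44:3,::3]: print(' '.join('%3d'%v for v in r))
E
```

```text
[[0.60828393 0.02663192 0.071     ]] [[0.61727449 0.02229336 0.071     ]]
scene
112 113 108 129 129 101 101 124 123 122 122 121 122 122 121  63  62  64  48  39
112 112 122 186  99 102 101 122 123 122 123 123 123 121 104  63  45  64  62  63
113 112 120 122 101 102 101 123 123 122 123 124 122 121  60  47  41  44  56  60
111 125 134 100 103 102 101 125 123 123 123 122 122  55  36  38  37  43  61  63
114 149 106 104 103  81  44 114 116 124 122 122 123 124  85  65  51  41  67  63
130 128 101 104  98  87  30 183 171 178 108  75 109 113 203 124  63  38  66  64
108  96 102 107  85  36  65 171 170 169 169 169 171 179 247  78 118  60  64  64
132 102 102  92  97  38  23 123 159 181 174 171 166 173 177 177  77  96  71  65
 99 103 102  95  85  36  36  36  34  33  21  47 162  38  73 198  91  65  65  66
101 104 102 100  84  36  36  36  36  37  36  34  34  41  58 119 147 219  41  61
147 115 104 103  82  57  42  33  34  33  35  34  33  43  58 208  79 133 156 134
124 124 123 132 134 114  79  69 136  88  49  32  31  46  46  52 142  57 115 128
126 124 124 124 123 125 124 122 138 133 162 132  94  54  39 
[... 524 characters left out ...]
  99 101 101 102  89 112 126 127 127 100  48  70 100  95  91
 87  87  86  87  98 102 102 102  96  94 127 128 130 119  57  49  85  91 101 100
100  87  87  94 102 102 101 101  83 123 129 129 127  79  47  62  75  76  96 101
185 153 102 102 102 102 102  88 113 126 128 128 103  49  53  69  70  73  80 101
162 180 187 150 109 102  97  93 109 119 127 120  59  50  89  87  73  70  81 100
145 144 164 187 188 143  88  98 117 116  99  80  48  76 101 101  99  88  96 101
145 145 144 143 162 184 186 138  91 103  62  48  60  99 102 101 102 101 101 101
144 145 145 145 143 140 162 184 185 136  82  52  91 101 102 102 101 101 101  98
161 149 144 144 145 145 144 144 166 185 184 129  78  91 102 101 101 102 100  92
```

>>> send_rows(
  commands=[
    {"delta_pos": [2, -5, 0.5], "yaw": 0.13},
    {"delta_pos": [2, -5, 0], "yaw": 0.13},
    {"delta_pos": [3, -5, 0], "yaw": 0.13},
    {"delta_pos": [4, -4, 0], "yaw": 0.13},
    {"delta_pos": [4, -2, 0], "yaw": 0.13},
    {"delta_pos": [3.5, -1, 0], "yaw": 0},
    {"delta_pos": [0, 0, 0], "yaw": 0},
    {"delta_pos": [0, 0, 0], "yaw": 0},
  ],
  grip=-0.4,
)

```text
t: 27.42
tcp_pos: [0.5666, 0.0312, 0.1257]
tool_rot: [-0.13, 0.991, 0.028, -0.024]
force: [-0.2, 0.7, -0.5]
finger_gap: 0.7
```

```bash
python3 - <<'E'
from h import *
a,s=snap('wrist','w8'); print(s['t'],s['tcp_pos'],s['tool_rot'],abs(s['qd']).max(),s['finger_gap'])
c,sn=np.cos(.264),np.sin(.264)
# orthophoto of box interior at z=.071 in box coords (origin box centre .604,.0285), 1 px=2mm
X,Y=np.meshgrid(np.arange(-.066,.067,.006),np.arange(-.072,.073,.006))
P=np.c_[(.604+c*X-sn*Y).ravel(),(.0285+sn*X+c*Y).ravel(),np.full(X.size,.071)]
uv=proj('wrist',P,s).astype(np.float32); g=cv2.cvtColor(a,cv2.COLOR_BGR2GRAY)
v=cv2.remap(cv2.blur(g,(3,3)),uv[:,0].reshape(X.shape),uv[:,1].reshape(X.shape),1)
print('x',(X[0]*1000).round().astype(int).tolist())
for y,r in zip(Y[:,0],v): print('%4d'%(y*1000),' '.join('%3d'%k for k in r))
E
```

```text
27.425 [0.56663997 0.0312386  0.12574593] [-0.12950329  0.99088978  0.0284654  -0.02358081] 0.026354178512873087 0.7001218964280499
x [-66, -60, -54, -48, -42, -36, -30, -24, -18, -12, -6, 0, 6, 12, 18, 24, 30, 36, 42, 48, 54, 60, 66]
 -72 247 111 225 102 103 102 102 101 101 100 101 100 100  99  99  44  42  43  40  40  39  39  38
 -65 137 112 218 103 102 103 101 101 101 101 101 100 100  77  44  51  42  42  40  40  38  38  38
 -59 121 112 212 102 102 102 102 102 101 100 100 100  51  46 105 112 134  59  41  38  38  38  38
 -53 137 112 218 222 145 144 145 144 143 143 143 142  75 113 112  91  52  48  44  43  39  39  37
 -47 112 113 215 223 144 144 144 143 143 143 142 113 113 101  39  38  37  36  36  34  34  34  76
 -41 112 112 224 222 145 145 145 144 143 143 123 107  42  39  38  38  37  36  35  57 107 108 107
 -35 112 112 224 207 144 145 145 144 144 143  93  41  40  40  37  37  46 101 108 109 109 108 107
 -29 112 112 223 145 132  94 101 144 144 143 142 141 126  82  97 103 109 109 108 108 108 108 108
 -23 112 112 219 145  95  83  94 139 140 141 139 138  86  77  76  88 100 105 103 108 108 
[... 859 characters left out ...]
0 110 109 109 109 109
  36 111 111 225 213 144 144 144 144 144 142 142 142 142 142 142 139 109 109 110 110 109 109 108
  42 111 111 226 211 144 143 144 144 143 142 142 142 141 141 141 139 110 110 109 109 109 109 109
  48 124 110 220 212 144 144 144 143 143 142 142 142 142 142 141 139 109 109 109 109 109 108 108
  54 135 111 216 133 135 133 134 134 136 134 132 132 132 132 130 130 109 109 109 109 108 109 108
  60 111 110 213 104 104 103 104 104 103 104 104 103 103 103 102 102 102 103 108 108 109 108 108
  66 162 111 215 125 107 104 104 104 104 104 103  99  97  94  94  91  97 102 101 101 107 108 108
  72 165 112 219 128 129 129 129 122 106 103 103  56  42  42  40  40  39  39  41  87 101 101 104
```

>>> send_rows(
  commands=[
    {"delta_pos": [2, -0.1, 0], "yaw": 0},
    {"delta_pos": [1.8, -0.1, 0], "yaw": 0},
    {"delta_pos": [0, 0, -2], "yaw": 0},
    {"delta_pos": [0, 0, -2.5], "yaw": 0},
    {"delta_pos": [0, 0, 0], "yaw": 0},
  ],
)

```text
t: 28.1
tcp_pos: [0.5971, 0.0337, 0.0782]
tool_rot: [-0.132, 0.99, 0.03, -0.029]
force: [0.2, 0.0, 0.0]
finger_gap: 0.701
```

>>> send_rows(
  commands=[
    {"delta_pos": [0.8, -0.5, 0], "yaw": 0},
    {"delta_pos": [0.1, -0.1, -2], "yaw": 0},
    {"delta_pos": [0.1, -0.1, -1], "yaw": 0},
    {"delta_pos": [0, 0, 0], "yaw": 0},
  ],
)

```text
t: 28.6
tcp_pos: [0.608, 0.0267, 0.0481]
tool_rot: [-0.132, 0.99, 0.03, -0.027]
force: [0.1, -1.2, -0.4]
finger_gap: 0.698
```

>>> send_rows(
  commands=[
    {"delta_pos": [-0.3, 0.2, -1], "yaw": 0},
    {"delta_pos": [0, 0, -1], "yaw": 0},
    {"delta_pos": [0, 0, -0.8], "yaw": 0},
    {"delta_pos": [0, 0, -0.5], "yaw": 0},
    {"delta_pos": [0, 0, 0], "yaw": 0},
  ],
)

```text
t: 29.22
tcp_pos: [0.6045, 0.029, 0.0127]
tool_rot: [-0.132, 0.99, 0.03, -0.028]
force: [0.1, 0.6, 0.1]
finger_gap: 0.702
```

>>> send_rows(
  commands=[
    {"delta_pos": [0, 0, -0.4], "yaw": 0},
    {"delta_pos": [0, 0, 0], "yaw": 0},
    {"delta_pos": [0, 0, 0], "yaw": 0},
    {"delta_pos": [0, 0, 0], "yaw": 0},
    {"delta_pos": [0, 0, 0], "yaw": 0},
  ],
  grip=1,
  force=60,
)

```text
t: 29.85
tcp_pos: [0.6052, 0.0289, 0.009]
tool_rot: [-0.132, 0.99, 0.029, -0.027]
force: [0.3, 0.4, -1.0]
finger_gap: 0.414
```

>>> send_rows(
  commands=[
    {"delta_pos": [0, 0, 2], "yaw": 0},
    {"delta_pos": [0, 0, 3], "yaw": 0},
    {"delta_pos": [0, 0, 4], "yaw": 0},
    {"delta_pos": [0, 0, 3], "yaw": 0},
    {"delta_pos": [-2, -2, 0], "yaw": 0},
    {"delta_pos": [-3, -5, 0], "yaw": -0.17},
    {"delta_pos": [-3, -5, 0], "yaw": -0.17},
    {"delta_pos": [-3, -5, 0], "yaw": -0.17},
    {"delta_pos": [-3, -5, 0], "yaw": -0.17},
    {"delta_pos": [-1, -4, 0], "yaw": -0.17},
  ],
)

```text
t: 31.1
tcp_pos: [0.4544, -0.2356, 0.1461]
tool_rot: [0.297, 0.954, 0.032, -0.005]
force: [1.6, 0.3, -2.1]
finger_gap: 0.418
```

>>> send_rows(
  commands=[
    {"delta_pos": [0, 0, 0], "yaw": -0.17},
    {"delta_pos": [0, 0, 0], "yaw": -0.17},
    {"delta_pos": [0, 0, 0], "yaw": -0.17},
    {"delta_pos": [0, 0, 0], "yaw": -0.17},
    {"delta_pos": [0, 0, 0], "yaw": -0.17},
    {"delta_pos": [0, 0, 0], "yaw": -0.1},
    {"delta_pos": [0, 0, 0], "yaw": 0},
  ],
)

```text
t: 31.98
tcp_pos: [0.454, -0.2416, 0.1558]
tool_rot: [0.715, 0.699, 0.029, 0.017]
force: [0.4, -0.4, -1.8]
finger_gap: 0.41
```

```bash
python3 - <<'E'
from h import *
a,s=snap('wrist','w9'); print(s['t'],s['tcp_pos'],R.from_quat(s['tool_rot']).as_matrix().round(3),s['finger_gap'])
d,_=snap('scene','sc15'); b=cv2.imread('pics/si14.png')
xs=np.arange(.34,.56,.01); ys=np.arange(-.40,-.12,.01)
X,Y=np.meshgrid(xs,ys); P=np.c_[X.ravel(),Y.ravel(),np.full(X.size,.04)]
for n,im in(('side',b),('scene',cv2.imread('pics/sc14.png'))):
    uv=proj(n,P).astype(np.float32); g=cv2.cvtColor(im,cv2.COLOR_BGR2GRAY)
    v=cv2.remap(g,uv[:,0].reshape(X.shape),uv[:,1].reshape(X.shape),1)
    print(n,(xs*100).round().astype(int).tolist())
    for y,r in zip(ys,v): print('%5.2f'%y,' '.join('%3d'%k for k in r))
E
```

```text
31.975 [ 0.45403288 -0.24156609  0.15582807] [[ 0.022  0.998  0.064]
 [ 1.    -0.023  0.016]
 [ 0.017  0.064 -0.998]] 0.40998597623190997
side [34, 35, 36, 37, 38, 39, 40, 41, 42, 43, 44, 45, 46, 47, 48, 49, 50, 51, 52, 53, 54, 55, 56]
-0.40 103 175 170  98  97  97  98  98  96 164 183 184 185 183 180 178 177 174 191 202 202 202 201
-0.39 183 145 101  98  96  94  96  98  95 137 182 183 184 194 191 181 174 164 169 197 201 202 203
-0.38 217 195  93  94  93  92  93  98  96 103 177 182 181 185 184 182 169 130 115 144 197 189 192
-0.37 224 156  93  95  93  90  91  99 104 101 125 134 129 116 107  98 122 161  99 102 132 111 155
-0.36 181 119  97  99 106 105 101  97  89  86  83  79  76  77  79  74 104 135 106 101 103 101 110
-0.35  84  93  98 100  93  72  71  72  72  72  73  77 124 139 136  82  92 111  98 101 103 101  99
-0.34  89  93  93  98 107  78  71  71  72  73  75  77 114 139 129  95  87 113  96  98 103  98  96
-0.33  87  94  79  84 111  97  86  90  97 103 107 110 114 122 109  79  83 111  96  94  96  98  97
-0.32  85  88  69  68 115 100 111 114 114 114 114 115 115 115 110  78  81 112 10
[... 4218 characters left out ...]
63  65  64  64
-0.18 107  66  68  70  75  71 103  78  65  73  74  77  76  76  76  77  76  76 129  66  65  65  62
-0.17 111  64  66  74  71  73  77  77  76  77  77  76  76  76  76  86  82 112 121  74  64  64  58
-0.16 111  60  67  69  63  79  77  80  76  78  77  76  71  84  68 100  96 119 105 119  63  64  62
-0.15 104  61  68  67  60  78  78  91  79 118 116 114 122 126 106 122 118 124 111 112  62  63  63
-0.14 112  96 107 117 121 116 117 126 126 108 128 112 126 108 111 121 126 125 114 117  57  65  63
-0.13 123 127 119 111 119 114 114 112 125 124 138 119 126 112 116 121 126 120 125  54  59  64  61
-0.12 123 123 119 111 120 110 105 113 128 116 125 114 130 116 104 124 126 123 113  57  61  62  61
```

>>> send_rows(
  commands=[
    {"delta_pos": [0.1, -1.8, 0], "yaw": -0.1},
    {"delta_pos": [0, -1.6, -2], "yaw": 0},
    {"delta_pos": [0, 0, -4], "yaw": 0},
    {"delta_pos": [0, 0, -4], "yaw": 0},
    {"delta_pos": [0, 0, -3], "yaw": 0},
    {"delta_pos": [0, 0, 0], "yaw": 0},
  ],
)

```text
t: 32.83
tcp_pos: [0.4576, -0.2794, 0.0255]
tool_rot: [0.747, 0.664, 0.028, 0.022]
force: [-0.2, 1.0, -1.2]
finger_gap: 0.415
```

>>> send_rows(
  commands=[
    {"delta_pos": [0, 0.2, -1.5], "yaw": 0},
    {"delta_pos": [0, 0, -1.5], "yaw": 0},
    {"delta_pos": [0, 0, -1.2], "yaw": 0},
    {"delta_pos": [0, 0, -0.6], "yaw": 0},
    {"delta_pos": [0, 0, 0], "yaw": 0},
  ],
)

```text
t: 33.45
tcp_pos: [0.4599, -0.2792, -0.0226]
tool_rot: [0.746, 0.665, 0.028, 0.026]
force: [0.1, 0.4, -1.7]
finger_gap: 0.412
```

>>> send_rows(
  commands=[
    {"delta_pos": [0, 0, -0.2], "yaw": 0},
    {"delta_pos": [0, 0, -0.2], "yaw": 0},
  ],
)

```text
t: 33.7
tcp_pos: [0.4604, -0.2798, -0.026]
tool_rot: [0.746, 0.665, 0.028, 0.026]
force: [-0.8, 0.6, 6.3]
finger_gap: 0.415
```

Contact with the tray floor; settle, release and rise.

>>> send_rows(
  commands=[
    {"delta_pos": [0, 0, -0.1], "yaw": 0},
    {"delta_pos": [0, 0, 0], "yaw": 0},
  ],
  force=20,
)

```text
t: 33.95
tcp_pos: [0.4604, -0.2797, -0.0256]
tool_rot: [0.746, 0.665, 0.028, 0.027]
force: [-1.4, 1.0, 0.8]
finger_gap: 0.42
```

>>> send_rows(
  commands=[
    {"delta_pos": [0, 0, 0], "yaw": 0},
    {"delta_pos": [0, 0, 0], "yaw": 0},
    {"delta_pos": [0, 0, 0.3], "yaw": 0},
    {"delta_pos": [0, 0, 1.5], "yaw": 0},
    {"delta_pos": [0, 0, 4], "yaw": 0},
    {"delta_pos": [0, 0, 5], "yaw": 0},
    {"delta_pos": [0, 0, 5], "yaw": 0},
    {"delta_pos": [0, 0, 0], "yaw": 0},
    {"delta_pos": [0, 0, 0], "yaw": 0},
  ],
  grip=-0.2,
)

```text
t: 35.08
tcp_pos: [0.4605, -0.2802, 0.1414]
tool_rot: [0.746, 0.665, 0.028, 0.029]
force: [0.3, 0.5, -0.1]
finger_gap: 0.601
```

```bash
python3 - <<'E'
from h import *
a,b,r=drv('16'); s=manip.sense(); print(s['t'],s['tcp_pos'],s['force'],s['finger_gap']); print(tri(r['scene'],r['side']))
w,s=snap('wrist','w10'); g=cv2.cvtColor(w,cv2.COLOR_BGR2GRAY)
xs=np.arange(.38,.54,.008); ys=np.arange(-.37,-.18,.008); X,Y=np.meshgrid(xs,ys)
uv=proj('wrist',np.c_[X.ravel(),Y.ravel(),np.full(X.size,.035)],s).astype(np.float32)
v=cv2.remap(g,uv[:,0].reshape(X.shape),uv[:,1].reshape(X.shape),1)
print((xs*1000).round().astype(int).tolist())
for y,q in zip(ys,v): print('%6.3f'%y,' '.join('%3d'%k for k in q))
# unchanged things: compare jar/deburrer/gauge pixels with first picture
o=cv2.imread('pics/sc0.png')
for nm,(x0,y0,x1,y1) in dict(jar=(222,265,262,312),deb=(270,345,322,402),gauge=(330,168,366,196)).items():
    print(nm,(cv2.absdiff(o,a)[y0:y1,x0:x1].max(2)>50).sum())
p=cv2.imread('pics/sc13.png'); print('cover/open diff vs sc13',(cv2.absdiff(p,a)[140:215,232:262].max(2)>50).sum(), 'case diff vs sc14',(cv2.absdiff(cv2.imread('pics/sc14.png'),a)[260:310,320:370].max(2)>50).sum())
E
```

```text
scene [311, 335, 32, 40, 556] [327.2 355.2]
side [420, 261, 36, 20, 387] [437.7 270.1]
35.175 [ 0.4605798  -0.28022876  0.14058251] [ 1.21955751  0.09544571 -0.20659258] 0.5958059827497832
[0.383  0.2615 0.0119]
[380, 388, 396, 404, 412, 420, 428, 436, 444, 452, 460, 468, 476, 484, 492, 500, 508, 516, 524, 532, 540]
-0.370 128  38  40  39 114 125 140 145 146 147 143 112  83  74  79 124 118  40  40 103 101
-0.362  98  36  44  39 102  81  75  82  83  80  83  81  81  75  76  85 121  40  39 102  45
-0.354 100 101  35  36  77  79  79  79  80 231 232 148  76  85  91  69 150  39  93 110 113
-0.346  39 100  51  38  76  85 122 146 143 128 148  91  92  89  88  69 150  39 101 113 110
-0.338  38  78 101  37 144 144 145 145 145 144 146  89  90  90  90  69 150 108 116 122 119
-0.330 125 142 110  96 136 143 144 145 144 145 146  90  89  90  88  69 151 115 111 111 117
-0.322 148 144 144 144 143 144 144 117 143 145 151 156  91  89  90  67 152 115 112 105 105
-0.314 157 125 143 145 145 115  92  49  54  56  56  56  92  89  92  69 132 106 105 104 102
-0.306 151 113 143 143  89  90  91  59 250 249 248  69
[... 771 characters left out ...]
  72 141 115 146 146 147  94  92  98  92 148 147 149  91  90  90  89  65 162 113 109
-0.226  72 116 114 146 146 147 149 148 148 150 150 149 148  92  91  91  89  66 161 116 109
-0.218  70  80 116 148 147 147 149 148 148 148 148 149 150  90  91  90  91  65 153 119 113
-0.210  71  76 144 148 148 149 149 150 149 150 150 150 149  96  90  90  90  63 157 112 120
-0.202  70  71 166 130 148 148 148 149 139 146  93  94  77  99 144 149 151 153 158 107 115
-0.194  72  69 157  69  91  74 104 144 147 149 151 149 121 117 102 113 117 117 117 109 104
-0.186  96 106 190 150 144 106 119 118 105 121 119 115 124 106 108 115 120 122 118 113 112
jar 0
deb 176
gauge 0
cover/open diff vs sc13 3 case diff vs sc14 594
```

```bash
python3 - <<'E'
from h import *
a=cv2.imread('pics/sc16.png');b=cv2.imread('pics/si16.png')
for n,im,o in(('scene',a,cv2.imread('pics/sc0.png')),('side',b,cv2.imread('pics/si0.png'))):
    for i in(o,im):
        h=cv2.cvtColor(i,cv2.COLOR_BGR2HSV);m=cv2.inRange(h,(5,150,120),(18,255,255))
        x0,y0,x1,y1=(270,340,325,402) if n=='scene' else (425,275,480,315)
        ys,xs=np.nonzero(m[y0:y1,x0:x1]);print(n,'orange',len(xs),ray(n,[(xs.mean()+x0,ys.mean()+y0)],.009)[0,:2])
    c=proj(n,[.43,.1055,.018])[0].astype(int); x0,y0=c-30
    m=(im[y0:y0+60,x0:x0+60].min(2)>170).astype(np.uint8); m=cv2.morphologyEx(m,3,np.ones((5,5))); k,l,st,ce=cv2.connectedComponentsWithStats(m); i=1+st[1:,4].argmax()
    ys,xs=np.nonzero(l==i); P=ray(n,np.c_[xs+x0,ys+y0],.018)[:,:2]; print('case',[np.round(v,1) for v in cv2.minAreaRect((P*1000).astype(np.float32))])
E
```

```text
scene orange 411 [0.40633303 0.32563136]
scene orange 410 [0.40570974 0.32584163]
case [array([428.4, 107. ]), array([ 60.9, 115.9]), np.float64(19.9)]
side orange 258 [0.40803545 0.32463284]
side orange 258 [0.40803545 0.32463284]
case [array([436.3, 103.9]), array([ 64.5, 102.5]), np.float64(20.0)]
```

All the checks agree, so I'm handing in.

```bash
python3 -c "
from station import manip
print(manip.sign_off())"
```

```text
the job is handed in; nothing more can be done
None
```

The battery is out of the box and lying flat in the grey tray, and I handed the job in at about 35 s of the 72 s allowed. No verdict was reported.

**What was done:**
- **Insert case:** I lifted it off the cover and set it flat on the bench at about (0.43, 0.105).
- **Cover:** I put the blade about 37 mm into the slot and tipped it, and the catch came free. The blade then swung the cover back to its stop, about 1.87 rad.
- **Screwdriver:** I laid it on the bench near where it started, with its handle at about (0.383, 0.261), z about 12 mm.
- **Battery:** I lifted it out and laid it near the middle of the tray, at about (0.457, -0.282).

**Last checks:**
- **Bystanders:** The deburring tool moved less than 1 mm. The screw jar and dial indicator showed no pixel change.
- **Cover, battery and case:** The cover was unchanged since it was opened. The battery sits clear of the tray walls. The case lies well clear of the box. The two cameras differ by about 8 mm on the case's position.

**What disagreed or went wrong:**
- **Fingertips:** They sit about 34 mm short of the reported TCP. My first two attempts at the case closed above it, without moving it. I found the true offset by touching the top of the case.
- **Tool tilt:** The tool had drifted to a tilt of about 0.06 rad by the end, which I did not correct.
- **Flatness not seen directly:** After the cover was open I had used all 12 viewable pictures, so the last checks are measurements from the images. They do not directly measure how flat the battery and case lie.

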